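Move hot drying plates to the cooling block and start the clockwork timer

TASK

The white drying plates are hot: using the lifter, slide its blade under each one that is there and set it in a free pocket of the cooling block, flat and square, never touching a plate with the fingers. Only when they are all in, wind the red key of the clockwork timer clockwise, a part turn at a time, right up to its stop. Leave the lifter lying on its blue pad with the handle upright, and do not disturb the bottles and the beaker.

Things in the scene. Friction and masses are not known exactly. Their poses are not given: they have to be found in the camera images.
- plate1: hot drying plate (all alike; None if absent): white deck 80 mm (x) by 84 mm (y), 5 mm thick, on two runners along x, 10 mm wide and 12 mm high, under its left and right edges: a tunnel 64 mm wide, 12 mm high runs under the deck along x, open at both ends, one facing roughly to the robot. Amber dish with black lid fixed on top, 33 mm high overall. 0.16 kg. Origin: centre of the underside
- plate2: second drying plate, just like plate1 (None if absent). The plates start on the bench to the robot's left
- plate3: third drying plate, just like plate1 (None if absent)
- pocket1 (a point): leftmost pocket of the fixed aluminium cooling block (110 mm in x, 318 in y, 16 high): middle of its flat floor, 16 mm above the bench. Floor 86 mm (x) by 90 mm (y): 3 mm play round a plate whose x lies along this x. x points away from the robot, y left. Blue fences 9 mm high lean outward 4 mm as a lead-in; pockets stand 104 mm apart in y
- pocket2 (a point): middle pocket, like pocket1. On the near (-x) side a pocket has only two short corner fences, leaving a gap 62 mm wide, level with the floor, through which the lifter's blade can draw out towards -x; the block ends 55 mm from the pocket's middle
- pocket3 (a point): rightmost pocket, like pocket1
- lifter: lifter: flat steel blade 44 mm wide, 3 mm thick, with an upright orange handle (36 mm along x, 20 mm along y, top 93 mm above the blade's underside). Origin: blade's underside below the middle of the handle; blade from x = -18 to +98 mm, tip at +x; z up the handle. 0.22 kg
- lifter_grip (a point): where to hold the lifter's handle, fingers closing along y: on its axis, 68 mm above the blade's underside; the fingers then clear a plate on the blade
- lifter_tip (a point): middle of the blade's tip edge, on its underside, 98 mm ahead of the handle's axis. A plate slid fully on has its centre about 61 mm ahead of the handle's axis, its near edge just clear of the handle
- pad_spot (a point): point on top of the fixed blue pad (150 x 74 mm, 2 mm thick, on the bench) where the lifter's origin belongs; x runs along the pad away from the robot, and the pad reaches from x = -40 to +110 mm of this point. The lifter starts about here with its tip to +x
- timer_key (a joint): winding of the timer's key in rad: 0 run down, stop at 5.8; grows as the key turns clockwise seen from above. A spring (0.01 N m/rad) and friction (0.08 N m): it stays where it is left. It starts somewhere below 0.8
- key_grip (a point): middle of the red wing of the timer's key, on its upright axis, at the height to grip; turns with the key. Wing 44 mm along this x, 10 mm thick along y, 30 mm high (top 14 mm above here). It stands on a fixed round white timer 68 mm across, 44 mm high, whose top is 26 mm below here
- amber_bottle: bystander: amber bottle, 72 mm across, 120 mm high, standing beyond the work; origin at its foot
- white_bottle: bystander: white bottle, 68 mm across, 140 mm high, standing beyond the work; origin at its foot
- beaker: bystander: open glass beaker, 80 mm across, 100 mm high, standing near the robot on the right; origin at its foot
Mind the look-alikes: they are no part of the job. What is shaped like the lifter but brown or turquoise is not meant.

How it is judged:
On the way, in this order (a step that is already met when the one before it is completed fails the run):
1. every plate present sits flat and square in a pocket (((horizontal distance between plate1 and pocket1 below 0.008 m and z of plate1 in the frame of pocket1 below 0.003 m and angle between the x axis of plate1 and the x axis of pocket1, either way round below 0.12 rad and angle between plate1's own z axis and vertical below 0.06 rad) or (horizontal distance between plate1 and pocket2 below 0.008 m and z of plate1 in the frame of pocket2 below 0.003 m and angle between the x axis of plate1 and the x axis of pocket2, either way round below 0.12 rad and angle between plate1's own z axis and vertical below 0.06 rad) or (horizontal distance between plate1 and pocket3 below 0.008 m and z of plate1 in the frame of pocket3 below 0.003 m and angle between the x axis of plate1 and the x axis of pocket3, either way round below 0.12 rad and angle between plate1's own z axis and vertical below 0.06 rad)) and ((horizontal distance between plate2 and pocket1 below 0.008 m and z of plate2 in the frame of pocket1 below 0.003 m and angle between the x axis of plate2 and the x axis of pocket1, either way round below 0.12 rad and angle between plate2's own z axis and vertical below 0.06 rad) or (horizontal distance between plate2 and pocket2 below 0.008 m and z of plate2 in the frame of pocket2 below 0.003 m and angle between the x axis of plate2 and the x axis of pocket2, either way round below 0.12 rad and angle between plate2's own z axis and vertical below 0.06 rad) or (horizontal distance between plate2 and pocket3 below 0.008 m and z of plate2 in the frame of pocket3 below 0.003 m and angle between the x axis of plate2 and the x axis of pocket3, either way round below 0.12 rad and angle between plate2's own z axis and vertical below 0.06 rad)) and ((horizontal distance between plate3 and pocket1 below 0.008 m and z of plate3 in the frame of pocket1 below 0.003 m and angle between the x axis of plate3 and the x axis of pocket1, either way round below 0.12 rad and angle between plate3's own z axis and vertical below 0.06 rad) or (horizontal distance between plate3 and pocket2 below 0.008 m and z of plate3 in the frame of pocket2 below 0.003 m and angle between the x axis of plate3 and the x axis of pocket2, either way round below 0.12 rad and angle between plate3's own z axis and vertical below 0.06 rad) or (horizontal distance between plate3 and pocket3 below 0.008 m and z of plate3 in the frame of pocket3 below 0.003 m and angle between the x axis of plate3 and the x axis of pocket3, either way round below 0.12 rad and angle between plate3's own z axis and vertical below 0.06 rad))), for 0.2 s.
2. after that, the timer's key is wound up to its stop (value of joint timer_key above 5.4 rad), for 0.2 s.
At the end, for the whole second after the job is handed in: Every plate sits in a pocket (centre within 8 mm, on the floor within 3 mm, square within 0.12 rad, level within 0.06); key past 5.4 rad; lifter on its pad, handle up (within 30 mm of the spot, 0.35 rad of its direction, 4 mm of its height, level within 0.08); all at rest (all of step 1 and value of joint timer_key above 5.4 rad and horizontal distance between lifter and pad_spot below 0.03 m and z of lifter in the frame of pad_spot below 0.004 m and angle between lifter's own z axis and vertical below 0.08 rad and angle between the x axis of lifter and the x axis of pad_spot, either way round below 0.35 rad and linear speed of each of lifter, plate1, plate2, plate3 below 0.02 m/s); the robot touches nothing.
It fails at once if the fingers touch a hot plate (contact force between the fingers and plate1 above 1 N or contact force between the fingers and plate2 above 1 N or contact force between the fingers and plate3 above 1 N).
It fails at once if a bystander is disturbed (distance of amber_bottle from where it was at the start of the episode above 0.04 m or angle between amber_bottle's own z axis and vertical above 0.5 rad).
It fails at once if a bystander is disturbed (distance of white_bottle from where it was at the start of the episode above 0.04 m or angle between white_bottle's own z axis and vertical above 0.5 rad).
It fails at once if a bystander is disturbed (distance of beaker from where it was at the start of the episode above 0.04 m or angle between beaker's own z axis and vertical above 0.5 rad).
Of plate1, plate2, plate3 only 2 to 3 are there at a start; the rules pass over those that are not, and their reading is None.
At some moment in a run one of plate1, plate2, plate3 may be knocked a few centimetres aside while the robot is not near it.
It also fails if it takes over 210 s, if anything falls off the work surface, if the arm or the gripper's body presses on something with over 40 N, if the wrist force passes 120 N, or if a joint passes its speed limit or range.

ROBOT

A 6-joint arm with a two-finger parallel gripper is mounted at the origin on the work surface. World frame = base frame: x ahead of the robot, y to its left, z up, the work surface at z = 0. Lengths are in m, angles in rad, forces in N, time in s.
With the tool pointing down it reaches from about 0.275 to 0.85 m from the base axis. Payload 5.2 kg.
Tool frame: the origin (TCP) lies midway between the tips of the shut fingers; the grasp point (between the pads) lies 19 mm behind it; z points along the fingers, x is the direction in which the jaws open and shut, and the axes are right-handed (so a half turn about z gives the same grasp; the last joint's range is limited). The gripper opens to 85 mm and grips with 20 to 120 N. Pads are 22 mm wide; open, the fingers measure 114 mm over their backs; the gripper's body (76 mm by 85 mm) begins 54 mm behind the grasp point. The pads swing forward as they close: fully open they stand 13 mm farther back than shut.
Start: joints at [-1.326, 0.259, 1.535, -0, 1.348, -0.203], TCP at [0.238, -0.496, 0.231] pointing down, gripper open.
Joint ranges: [-3.14, 3.14], [-0.91, 2.08], [0.19, 2.58], [-1.22, 4.36], [0.22, 2.71], [-3.12, 3.12]. Speed limits (rad/s): [2.57, 2.57, 3.14, 3.14, 3.14, 3.14].

INTERFACE

Orientations are given as a unit quaternion [x, y, z, w].
In Python, from cell import * gives the robot as it stands.
- The arm moves only by the tool apply_moves, never from a script. Its argument "steps" is a list of rows, each a list of 5 numbers: the shift along the tool's x, y, z in mm, then the turn about the tool's z in rad, then the opening, from -1 (shut) to 1 (fully open). In form: [[tx, ty, tz, yaw, grip], ...]. A call has 1 to 12 rows; each row is the pose to reach, as a shift and turn from the pose commanded when the call began, along the tool's axes at that moment; what a row does not reach only later rows make up. A row lasts 1/12 s, in which the tool goes at most 41.7 mm and 7.16 degrees, less where a joint would pass 70% of its speed; a pose out of reach is approached as far as the arm can. A call with a gripper value outside its range is refused whole. The fingers move at their own pace and stop on an object; the grip force is fixed at half the most. Time passes only in rows, so rows that repeat a pose let the fingers close. It gives the time, the measured TCP pose, the force and the opening at its end, in the units of the state.
- state(): the state, without advancing time (a new reading comes with each control period).
- get_image(name): name is "scene" or "top" or "wrist"; returns a dict with "img" (384x512x3 uint8, red, green, blue), "fovy" (degrees; the focal length in pixels is half the picture's height over the tangent of half this angle, whatever the lens; pixels are square), "cx", "cy" (the principal point, pixels), "k1" (the pictures are not rectified: a ray, as slopes to the right and down, at radius r is drawn at 1 + k1 r^2 times it, then the intrinsics apply), "R" (3x3) and "t" (3): a world point X has camera coordinates R X + t; the wrist camera has in their place "hand_eye" (4x4, takes a point from camera to tool coordinates, whose origin is the TCP and whose axes are the tool frame's). Camera axes: x right, y down, z forward; pixel columns grow to the right and rows downward; lengths in m; the calibration is good to about 2 mm. A picture is of the moment at which its call begins: read the wrist's pose just before it. There is no depth.
- sign_off(): hands the job in, once; it reports no verdict.
The state is a dict: "time": time; "qpos": joint angles; "joint_velocities": joint speeds; "joint_efforts": joint torques, N m; "position": TCP position; "tool_rot": TCP orientation; "force": force on the tool from outside, world axes, zero at the start; "torque": the same for the moment, N m; "grip_width": finger opening in m.
Only numpy, scipy, OpenCV 4.12 (cv2) and the standard library are available. Lean on these libraries where they do the work, as an engineer would, in place of code of your own. Each camera call takes 0.05 s, during which the arm holds its last target.

## Working session

There is one attempt and no reset: what is moved stays moved. The work goes in short steps, Python scripts to look and compute and a tool call to move; the robot and the scene stay as the last step left them, time stands still between calls to the robot, and variables do not carry over. Pictures are saved under pics/ and viewed, and the job is handed in when it is done.

Besides the shell and the picture viewer there is one more tool, called after "Emit:" as name(argument=value, ...) on one line, values as JSON. apply_moves: Moves the arm, as the interface text tells. Its arguments: {"type":"object","properties":{"steps":{"type":"array","items":{"type":"array","items":{"type":"number"}}}},"required":["steps"]}

```bash
ls; mkdir -p pics; python3 - <<'E'
from cell import *
import cv2,numpy as np
s=state();print({k:np.round(v,3).tolist() for k,v in s.items()})
for n in ["scene","top","wrist"]:
    d=get_image(n);cv2.imwrite(f"pics/{n}0.png",d["img"][:,:,::-1])
    print(n,{k:np.round(v,4).tolist() for k,v in d.items() if k!="img"})
E
```

```text
pics
{'time': 0.0, 'qpos': [-1.326, 0.259, 1.536, -0.0, 1.348, -0.203], 'joint_velocities': [-0.001, -0.0, -0.0, -0.002, -0.001, 0.001], 'joint_efforts': [0.002, -44.602, -29.056, -0.0, 0.012, -0.0], 'position': [0.238, -0.495, 0.23], 'tool_rot': [0.846, -0.532, -0.001, -0.001], 'force': [-1.03, 0.129, 0.329], 'torque': [0.029, -0.022, 0.009], 'grip_width': 0.085}
scene {'fovy': 42.3015, 'cx': 259.1454, 'cy': 192.9512, 'k1': -0.1287, 'R': [[0.5432, 0.8396, 0.0029], [0.6788, -0.4371, -0.5901], [-0.4942, 0.3225, -0.8073]], 't': [-0.2571, -0.3291, 1.7291]}
top {'fovy': 57.3702, 'cx': 252.9508, 'cy': 187.7008, 'k1': -0.0862, 'R': [[0.023, -0.9997, -0.0055], [-0.9987, -0.0227, -0.0467], [0.0466, 0.0066, -0.9989]], 't': [-0.0559, 0.5105, 0.9995]}
wrist {'fovy': 64.9698, 'cx': 249.9345, 'cy': 189.6711, 'k1': -0.0647, 'hand_eye': [[1.0, 0.0004, -0.0001, 0.0005], [-0.0004, 0.9458, 0.3248, -0.0824], [0.0003, -0.3248, 0.9458, -0.1424], [0.0, 0.0, 0.0, 1.0]]}
```

View pics/top0.png

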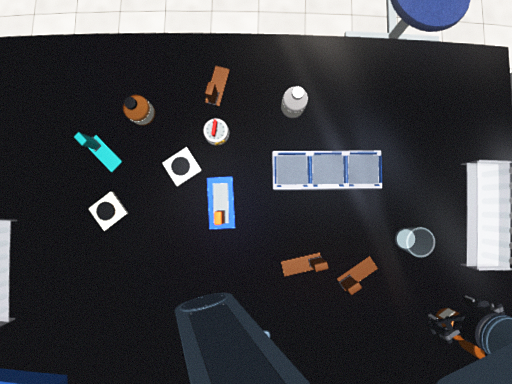

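View pics/scene0.png

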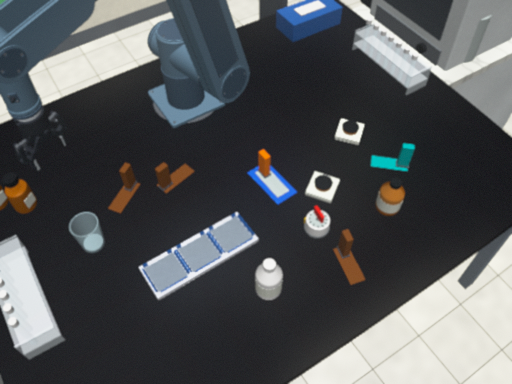

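View pics/wrist0.png

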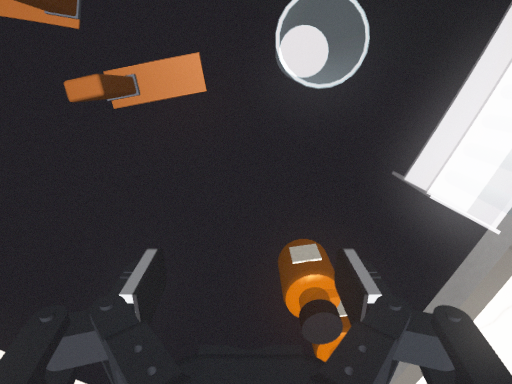

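```bash
cat > h.py <<'E'
from cell import *
import cv2,numpy as np
from scipy.spatial.transform import Rotation as Ro
def K(d):
    H,W=d["img"].shape[:2]; f=H/2/np.tan(np.radians(d["fovy"])/2)
    return np.array([[f,0,d["cx"]],[0,f,d["cy"]],[0,0,1]]),np.array([d["k1"],0,0,0,0.])
def grab(n,save=None):
    if n=="wrist":
        s=state()
        d=get_image(n)
        T=np.eye(4);T[:3,:3]=Ro.from_quat(s["tool_rot"]).as_matrix();T[:3,3]=s["position"]
        M=np.linalg.inv(T@np.array(d["hand_eye"]));d["R"]=M[:3,:3];d["t"]=M[:3,3]
    else: d=get_image(n)
    d["R"]=np.array(d["R"]);d["t"]=np.array(d["t"])
    if save: cv2.imwrite(f"pics/{save}.png",d["img"][:,:,::-1])
    return d
def cast(d,px,z):
    k,c=K(d);px=np.asarray(px,float).reshape(-1,1,2)
    u=cv2.undistortPointsIter(px,k,c,None,None,(3,50,1e-10)).reshape(-1,2) if hasattr(cv2,'undistortPointsIter') else cv2.undistortPoints(px,k,c).reshape(-1,2)
    r=np.c_[u,np.ones(len(u))]@d["R"]; C=-d["R"].T@d["t"]
    s=(z-C[2])/r[:,2]; return C+r*s[:,None]
def proj(d,P):
    k,c=K(d);return cv2.projectPoints(np.asarray(P,float).reshape(-1,3),cv2.Rodrigues(d["R"])[0],np.asarray(d["t"],float),k,c)[0].reshape(-1,2)
def hsv(d): return cv2.cvtColor(d["img"],cv2.COLOR_RGB2HSV)
def blobs(m,amin=60):
    cs,_=cv2.findContours(m.astype(np.uint8),cv2.RETR_EXTERNAL,cv2.CHAIN_APPROX_NONE)
    return [c.reshape(-1,2) for c in cs if cv2.contourArea(c)>amin]
E
python3 - <<'E'
from h import *
t=grab("top");s=grab("scene")
z=lambda d,x,y,w,h,k:cv2.resize(d["img"][y:y+h,x:x+w],None,fx=k,fy=k,interpolation=cv2.INTER_CUBIC)[:,:,::-1]
a=z(t,70,110,180,130,4);cv2.imwrite("pics/tz.png",a)
b=z(s,235,105,190,150,4);cv2.imwrite("pics/sz.png",b)
for n,d in (("top",t),("scene",s)):
    h=hsv(d)
    m=(h[...,1]<40)&(h[...,2]>190)
    for c in blobs(m):
        P=cast(d,c,0.017)[:,:2]
        r=cv2.minAreaRect((P*1000).astype(np.float32)); print(n,"white",c.mean(0).round(),np.round(r[0],1),np.round(r[1],1),round(r[2],1))
    m=(h[...,0]>100)&(h[...,0]<125)&(h[...,1]>150)&(h[...,2]>100)
    for c in blobs(m):
        P=cast(d,c,0.002)[:,:2]
        r=cv2.minAreaRect((P*1000).astype(np.float32)); print(n,"blue",c.mean(0).round(),np.round(r[0],1),np.round(r[1],1),round(r[2],1))
E
```

```text
top white [406. 238.] [ 374.3 -489.2] [49.2 50.9] 0.8
top white [  4. 270.] [244.2 698.1] [300.3  31.6] 1.1
top white [107. 210.] [435.2 378.1] [81.3 86.6] 38.6
top white [222. 201.] [466.6  47.5] [112.5  39.8] 3.9
top white [488. 215.] [ 447.7 -746.7] [324.8 138.3] 0.0
top white [311. 172.] [ 569.  -257.2] [107.2 313.5] 1.3
top white [181. 166.] [569.  164.5] [82.1 85.4] 34.6
top white [215. 130.] [676.5  68.4] [64.7 67.1] 1.1
top white [295.  97.] [ 779.5 -162.4] [65.9 67.4] 1.5
top white [471.  32.] [1026.9 -663.8] [367.5 245.7] 84.8
top white [209.  17.] [1034.7  153. ] [1265.8  125.8] 89.9
top blue [220. 203.] [466.8  49.4] [153.2  77.5] 4.6
scene white [269. 277.] [ 737.3 -140.5] [62.1 46.1] 61.4
scene white [269. 264.] [ 704.5 -118. ] [32.4 30.3] 57.1
scene white [158. 259.] [ 527.6 -363.6] [14.3 65.1] 1.5
scene white [ 21. 297.] [ 419.  -729.1] [110.6 340.2] 89.6
scene white [432. 331.] [1147.7  133.1] [769.9 309. ] 89.9
scene white [194. 269.] [ 615.1 -271.1] [332.1 104.4] 75.0
scene white [190. 240.] [ 524.1 -260.7] [14.3 61.5] 2.1
scene white [222. 222.] [ 520.7 -156.6] [14.3 61.4] 2.1
scene white [318. 220.] [662.9  75.7] [66.  65.2] 54.0
scene white [322. 186.] [570.6 163.2] [79.6 86.3] 34.6
scene white [271. 182.] [475.7  43. ] [109.5  40.9] 3.0
scene white [349. 131.] [436.9 377.3] [79.8 87.4] 38.3
scene white [509. 125.] [704.8 868.2] [ 28.1 106.1] 39.0
scene white [  3. 110.] [-310.7 -565.8] [ 35.8 140.9] 75.9
scene white [103.  56.] [-368.3 -129.3] [247.1 624.1] 0.0
scene white [309.   7.] [-202.9  688.4] [129.1  55.9] 89.5
scene white [418.  51.] [236.9 886. ] [727.1 471.8] 35.9
scene white [243.  10.] [-318.2  427.9] [132. 196.] 57.2
scene white [117.  10.] [-6.733e+02  1.000e-01] [388.9 164.5] 89.7
scene blue [273. 184.] [467.4  48.6] [156.4  79. ] 4.4
scene blue [309.  15.] [-170.2  670.8] [313.7 212.2] 88.3
```

View pics/tz.png

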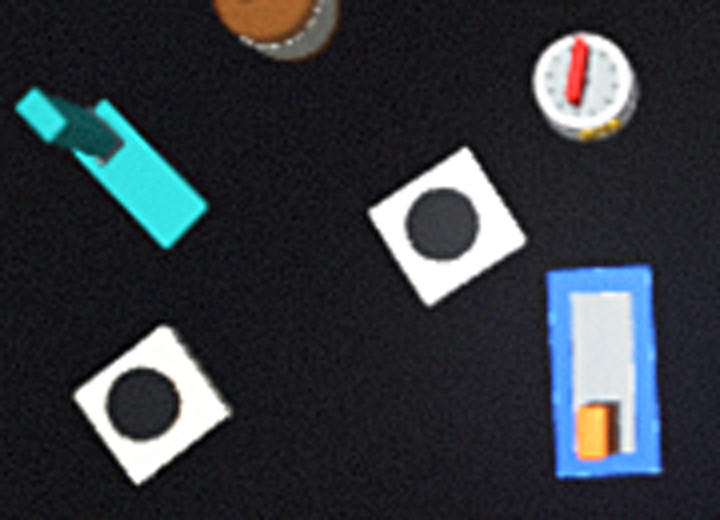

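View pics/sz.png

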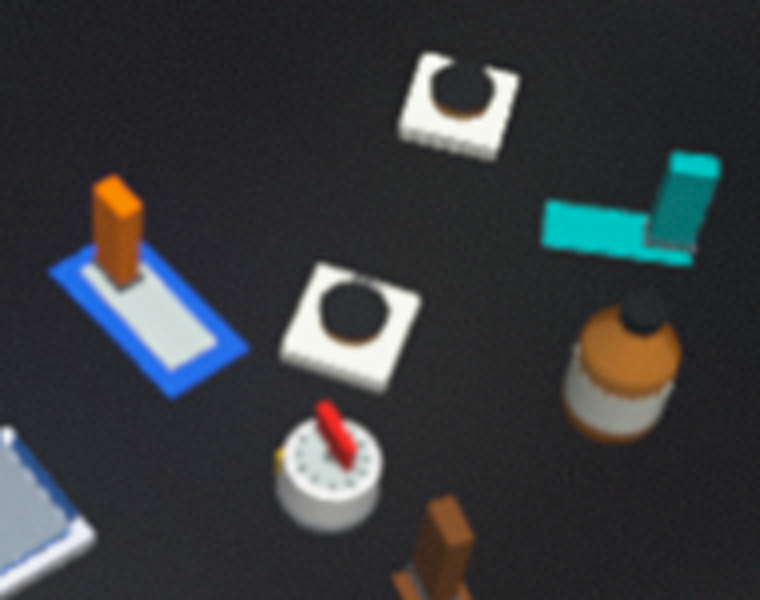

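```bash
python3 - <<'E'
from h import *
for n in ("top","scene"):
    d=grab(n);h=hsv(d)
    def rep(l,m,z,roi):
        for c in blobs(m,15):
            if roi[0]<c.mean(0)[0]<roi[2] and roi[1]<c.mean(0)[1]<roi[3]:
                P=cast(d,c,z)[:,:2];r=cv2.minAreaRect((P*1000).astype(np.float32));print(n,l,c.mean(0).round(),np.round(r[0],1),np.round(r[1],1),round(r[2],1))
    R=(200,170,245,235) if n=="top" else (240,135,305,210)
    rep("steel",(h[...,1]<60)&(h[...,2]>150),0.005,R)
    m=(h[...,0]<18)&(h[...,1]>120)&(h[...,2]>120)
    rep("handle mixed",m,0.093,R)
    m=(h[...,0]<18)&(h[...,1]>120)&(h[...,2]>225)
    rep("handle top",m,0.095,R)
    mb=(h[...,0]>100)&(h[...,0]<125)&(h[...,1]>150)&(h[...,2]>100)
    rep("pad",mb,0.002,R)
    Rk=(200,115,235,150) if n=="top" else (300,195,335,240)
    rep("key",((h[...,0]<8)|(h[...,0]>172))&(h[...,1]>150)&(h[...,2]>150),0.084,Rk)
    rep("timer",(h[...,1]<60)&(h[...,2]>150),0.044,Rk)
    Rb=(260,140,395,200) if n=="top" else (130,205,265,300)
    rep("block",(h[...,1]<60)&(h[...,2]>150),0.016,Rb)
    g=(h[...,2]>110)&(h[...,2]<190)&(h[...,1]<90)
    rep("floor",g,0.016,Rb)
d=grab("top");cv2.imwrite("pics/bz.png",cv2.resize(d["img"][140:200,262:392],None,fx=6,fy=6,interpolation=cv2.INTER_CUBIC)[:,:,::-1])
E
```

```text
top steel [222. 202.] [467.  49.] [113.2  43.6] 1.6
top pad [220. 202.] [466.8  49.5] [153.2  77.5] 4.6
top key [214. 127.] [670.4  65.1] [ 9.  39.2] 82.5
top timer [215. 130.] [671.1  65.9] [66.7 66.9] 28.0
top block [327. 169.] [ 569.1 -256.1] [111.6 316. ] 2.1
top floor [292. 170.] [ 565.  -154.1] [75.4 78. ] 1.1
top floor [362. 166.] [ 573.2 -362.2] [87.2 89.9] 1.6
top floor [327. 170.] [ 570.5 -258.1] [87.  90.6] 1.3
scene steel [271. 182.] [467.6  48.4] [113.   42.5] 2.8
scene handle mixed [264. 162.] [452.5  32.2] [34.4 98.8] 60.8
scene handle top [264. 154.] [428.3  45.7] [32.5 14.1] 4.0
scene pad [273. 184.] [467.6  48.6] [156.7  79.1] 4.4
scene key [319. 213.] [677.1  63.6] [11.6 48.3] 81.9
scene timer [318. 221.] [681.3  58.1] [64.5 82. ] 52.4
scene block [197. 253.] [ 572.  -259.4] [114.6 319. ] 1.9
scene floor [198. 258.] [ 573.2 -259.2] [118.8 321.5] 2.1
```

View pics/bz.png

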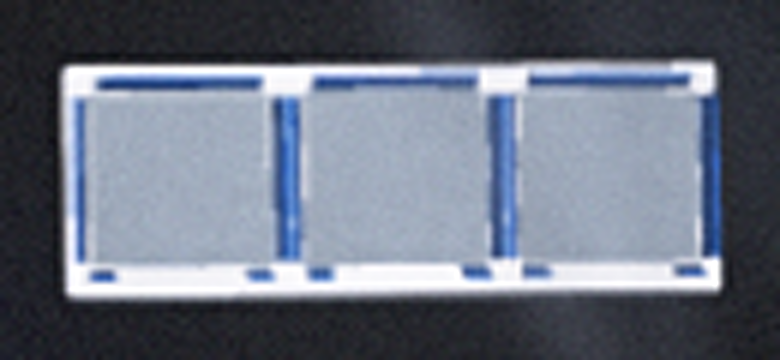

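```bash
cat >> h.py <<'E'
def go(x,y,z,psi,s=None):
    """delta in tool axes (mm, rad) to put TCP at x,y,z with lifter heading psi deg (tool x at psi-90)"""
    s=s or state();R=Ro.from_quat(s["tool_rot"]).as_matrix()
    d=R.T@(np.array([x,y,z])-s["position"])*1000
    a=np.degrees(np.arctan2(R[1,0],R[0,0])); dy=(a-(psi-90)+180)%360-180
    print("t=%.1f at"%s["time"],np.round(s["position"],4),"psi %.2f"%(a+90),"-> delta",np.round(d,1),"yaw %.3f"%np.radians(dy),"F",np.round(s["force"],1),"w %.4f"%s["grip_width"],"q6 %.2f"%s["qpos"][5])
E
python3 -c "
from h import *
go(.4275,.046,.16,3.5)"
```

```text
t=0.4 at [ 0.2381 -0.4957  0.2312] psi 25.66 -> delta [-406.3 -405.2   71.3] yaw 0.387 F [-0.   0.2  0.6] w 0.0854 q6 -0.20
```

Emit:
apply_moves(steps=[[-406,-405,40,0.387,1],[-406,-405,40,0.387,1],[-406,-405,40,0.387,1],[-406,-405,40,0.387,1],[-406,-405,40,0.387,1],[-406,-405,40,0.387,1],[-406,-405,40,0.387,1],[-406,-405,40,0.387,1],[-406,-405,40,0.387,1],[-406,-405,40,0.387,1],[-406,-405,40,0.387,1],[-406,-405,40,0.387,1]])

```text
time: 1.4
position: [0.4031, -0.0229, 0.1968]
tool_rot: [0.728, -0.685, 0.001, -0.0]
force: [0.2, 0.2, 0.6]
grip_width: 0.0855
```

Emit:
apply_moves(steps=[[-72,-72,0,0,1],[-72,-72,0,0,1],[-72,-72,0,0,1],[-72,-72,0,0,1],[-72,-72,0,0,1]])

```text
time: 1.82
position: [0.4703, 0.0521, 0.1962]
tool_rot: [0.729, -0.684, -0.0, 0.0]
force: [-0.3, 0.3, -0.0]
grip_width: 0.0854
```

```bash
python3 -c "
from h import *
go(.4275,.046,.16,3.5)
grab('wrist','w1')"
```

```text
t=1.8 at [0.4703 0.0521 0.1962] psi 3.64 -> delta [ 3.4 43.1 36.3] yaw 0.002 F [-0.3  0.3 -0. ] w 0.0854 q6 1.38
```

View pics/w1.png

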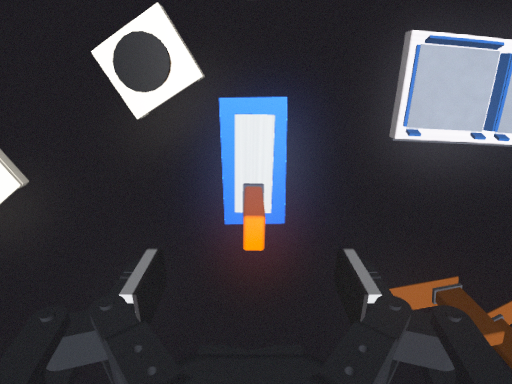

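```bash
cat >> h.py <<'E'
def rects(d,m,z,roi=None,amin=60,lab=""):
    out=[]
    for c in blobs(m,amin):
        p=c.mean(0)
        if roi and not(roi[0]<p[0]<roi[2] and roi[1]<p[1]<roi[3]): continue
        P=cast(d,c,z)[:,:2];r=cv2.minAreaRect((P*1000).astype(np.float32));out.append(r)
        print(lab,p.round(),np.round(r[0],1),np.round(r[1],1),round(r[2],2))
    return out
E
python3 - <<'E'
from h import *
d=grab('wrist');h=hsv(d)
rects(d,(h[...,1]<70)&(h[...,2]>150),.005,(210,90,300,230),lab="steel")
rects(d,(h[...,0]>100)&(h[...,0]<125)&(h[...,1]>150)&(h[...,2]>100),.002,(200,90,300,230),lab="pad")
rects(d,(h[...,0]<20)&(h[...,1]>150)&(h[...,2]>200),.095,(230,180,280,260),lab="handletop")
rects(d,(h[...,1]<60)&(h[...,2]>170),.017,(80,0,210,120),lab="plate")
rects(d,(h[...,2]>110)&(h[...,2]<200)&(h[...,1]<90),.016,(380,20,512,150),lab="floor")
cv2.imwrite("pics/w1z.png",cv2.resize(d["img"][0:130,80:220],None,fx=5,fy=5,interpolation=cv2.INTER_CUBIC)[:,:,::-1])
E
```

```text
steel [253. 166.] [467.5  46.7] [115.6  43.4] 2.62
pad [253. 157.] [468.8  46.8] [150.   75.1] 4.54
handletop [253. 232.] [428.3  45. ] [34.1 18.3] 3.57
plate [146.  61.] [570.  161.7] [80.2 84.8] 34.44
floor [427. 113.] [ 532.5 -145.2] [180.4  87.1] 54.03
```

View pics/w1z.png

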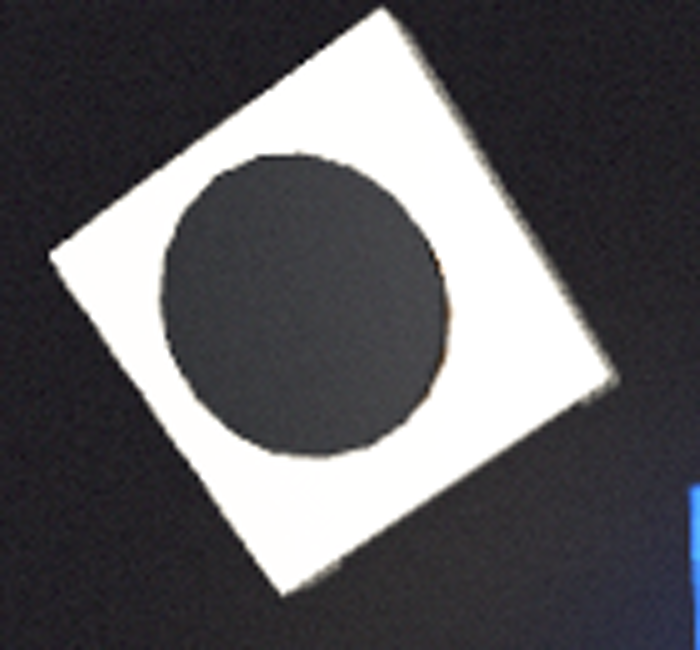

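```bash
python3 -c "
from h import *
go(.4275,.0455,.051,3.2)"
```

```text
t=1.9 at [0.4695 0.0508 0.1963] psi 3.48 -> delta [  2.7  42.1 145.4] yaw 0.005 F [ 0.4 -0.5 -0.3] w 0.0851 q6 1.38
```

Emit:
apply_moves(steps=[[2.7,42,20,0,1],[2.7,42,60,0,1],[2.7,42,95,0,1],[2.7,42,125,0,1],[2.7,42,140,0,1],[2.7,42,145,0,1],[2.7,42,145,0,1],[2.7,42,145,0,1]])

```text
time: 2.58
position: [0.4289, 0.0453, 0.0523]
tool_rot: [0.728, -0.686, 0.0, -0.0]
force: [0.4, 0.1, 0.6]
grip_width: 0.0853
```

```bash
python3 -c "
from h import *
go(.4275,.0455,.051,3.2)"
```

```text
t=2.6 at [0.4289 0.0453 0.0523] psi 3.41 -> delta [-0.3  1.4  1.3] yaw 0.004 F [0.4 0.1 0.6] w 0.0853 q6 1.36
```

Emit:
apply_moves(steps=[[0,1.4,1.3,0,1],[0,1.4,1.3,0,-1],[0,1.4,1.3,0,-1],[0,1.4,1.3,0,-1],[0,1.4,1.3,0,-1],[0,1.4,1.3,0,-1],[0,1.4,1.3,0,-1],[0,1.4,1.3,0,-1],[0,1.4,1.3,0,-1],[0,1.4,1.3,0,-1]])

```text
time: 3.42
position: [0.4275, 0.046, 0.0505]
tool_rot: [0.728, -0.685, 0.0, -0.0]
force: [-0.1, 0.7, 5.5]
grip_width: 0.0193
```

Emit:
apply_moves(steps=[[0,0,-5,0,-1],[0,0,-15,0,-1],[0,0,-30,0,-1],[0,0,-50,0,-1],[0,0,-60,0,-1],[0,0,-60,0,-1],[0,0,-60,0,-1]])

```text
time: 4.0
position: [0.4271, 0.046, 0.1103]
tool_rot: [0.728, -0.685, 0.0, -0.0]
force: [-0.7, -0.5, -3.3]
grip_width: 0.0193
```

```bash
python3 - <<'E'
from h import *
go(.4275,.0455,.16,3.2)
d=grab('wrist','w2');h=hsv(d)
z=state()['position'][2]-.049
m=(h[...,1]<70)&(h[...,2]>130)
rects(d,m,z+.003,lab="steel")
for n in ('top','scene'):
    d=grab(n,n+'2');h=hsv(d)
    rects(d,(h[...,1]<60)&(h[...,2]>170),.017,lab=n,roi=(80,100,360,220))
E
```

```text
t=4.0 at [0.4271 0.046  0.1103] psi 3.49 -> delta [  0.6  -0.4 -49.7] yaw 0.005 F [-0.7 -0.5 -3.3] w 0.0193 q6 1.36
steel [250. 180.] [448.2  46.3] [152.4  56.2] 3.53
steel [479.  51.] [541.1 -93. ] [61.2 45.8] 2.7
steel [105.  27.] [533.4 134.2] [40.4 83.9] 1.07
top [107. 210.] [435.1 378.3] [81.7 86.8] 38.49
top [218. 193.] [492.5  55.7] [66.2 46. ] 1.64
top [327. 169.] [ 568.9 -256. ] [110.7 315.3] 2.06
top [181. 166.] [568.7 164.4] [82.  86.2] 35.0
top [215. 129.] [676.6  68.3] [68.8 67.8] 46.25
scene [322. 186.] [571.1 162. ] [81.7 90.7] 33.95
scene [272. 170.] [435.5  70.6] [120.5  44.1] 4.11
scene [349. 131.] [437.4 376.5] [79.9 89.9] 38.4
```

View pics/w2.png

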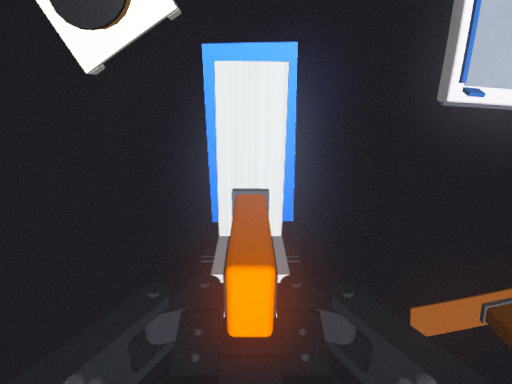

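View pics/scene2.png

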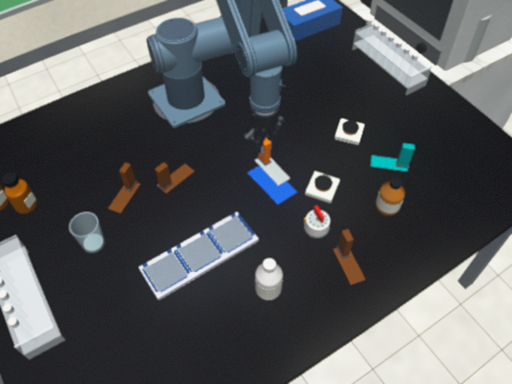

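```bash
python3 - <<'E'
from h import *
d=grab('wrist')
p=state()['position']
z=p[2]-.049+.003
P=cast(d,[[215.5,61.5],[288.5,61.5],[216,150],[286,150]],z)
print(P,p, np.linalg.norm(P[0]-P[1]))
tip=(P[0]+P[1])/2
print((tip-p)*1000,np.degrees(np.arctan2(*(tip-p)[1::-1])))
# approach pose for plate A
for nm,c,a in (("A",(.570,.1630),34.5),("B",(.4362,.3773),38.5)):
    for back in (.165,.061):
        print(nm,back,np.array(c)-back*np.array([np.cos(np.radians(a)),np.sin(np.radians(a))]))
E
```

```text
[[0.52170413 0.07109136 0.06322197]
 [0.52431288 0.028664   0.06322197]
 [0.46930319 0.06931306 0.06322197]
 [0.47202298 0.02509613 0.06322197]] [0.42622907 0.04611593 0.10922197] 0.04250749368814758
[ 96.77943629   3.76174835 -46.        ] 2.225925950226064
A 0.165 [0.43401918 0.06954297]
A 0.061 [0.5197283  0.12844922]
B 0.165 [0.30706965 0.27458508]
B 0.061 [0.3884609  0.33932661]
```

```bash
python3 - <<'E'
from h import *
d=grab('wrist');h=hsv(d);m=((h[...,1]<70)&(h[...,2]>130))
p=state()['position'];z=p[2]-.049+.003
g=cv2.cvtColor(d["img"],cv2.COLOR_RGB2HSV)[...,1].astype(float)
for v in (66,75,90,110,130,150,170,185):
    r=g[v,195:310]; 
    xs=np.arange(195,310)
    # subpixel crossing of saturation between steel(low) and blue(high)
    low=np.where(r<110)[0]
    L,Rr=low[0],low[-1]
    l=xs[L-1]+(r[L-1]-110)/(r[L-1]-r[L]); rr=xs[Rr]+(110-r[Rr])/(r[Rr+1]-r[Rr])
    P=cast(d,[[l,v],[rr,v]],z); print(v,round(l,2),round(rr,2),np.round(np.linalg.norm(P[0]-P[1])*1000,2),np.round(P.mean(0)[:2]*1000,1))
# top-edge column
c=d["img"][50:75,250].astype(int);print(c[:, :].tolist())
E
```

```text
Traceback (most recent call last):
IndexError: index 115 is out of bounds for axis 0 with size 115
```

```bash
python3 - <<'E'
from h import *
d=grab('wrist')
p=state()['position'];z=p[2]-.049+.003
g=cv2.cvtColor(d["img"],cv2.COLOR_RGB2HSV)[...,1].astype(float)
for v in (64,75,90,110,130,150,170,180):
    r=g[v]; c=250
    L=c
    while r[L]<110:L-=1
    Rr=c
    while r[Rr]<110:Rr+=1
    l=L+(r[L]-110)/(r[L]-r[L+1]); rr=Rr-(r[Rr]-110)/(r[Rr]-r[Rr-1])
    P=cast(d,[[l,v],[rr,v]],z); print(v,round(l,2),round(rr,2),np.round(np.linalg.norm(P[0]-P[1])*1000,2),np.round(P.mean(0)[:2]*1000,1))
print(g[52:70,250])
E
```

```text
64 213.45 288.65 43.87 [521.8  50.3]
75 213.86 288.45 43.93 [515.7  49.9]
90 214.03 287.8 44.03 [507.2  49.5]
110 214.64 286.94 43.95 [495.5  48.8]
130 215.13 286.16 44.03 [483.4  48.2]
150 215.59 285.38 44.15 [470.9  47.5]
170 216.39 284.31 43.9 [457.8  46.8]
180 216.58 283.9 43.99 [451.   46.4]
[168. 161. 166. 166. 166. 163. 166. 165. 136.  36.   3.   4.   4.   5.
   4.   5.   4.   4.]
```

```bash
python3 -c "
from h import *
go(.434,.0695,.080,34.8)"
```

```text
t=4.3 at [0.4265 0.0461 0.1094] psi 3.48 -> delta [-22.9  -8.9  29.4] yaw -0.547 F [ 0.3  0.1 -2.9] w 0.0194 q6 1.36
```

Emit:
apply_moves(steps=[[-6,-2,4,-0.12,-1],[-12,-5,10,-0.24,-1],[-18,-7,18,-0.36,-1],[-22.9,-9,25,-0.48,-1],[-22.9,-9,29.4,-0.547,-1],[-22.9,-9,29.4,-0.547,-1],[-22.9,-9,29.4,-0.547,-1]])

```text
time: 4.88
position: [0.4343, 0.0694, 0.0803]
tool_rot: [0.886, -0.464, -0.001, 0.0]
force: [0.2, 0.2, -2.0]
grip_width: 0.0193
```

```bash
python3 - <<'E'
from h import *
go(.434,.0695,.053,34.8)
d=grab('wrist','w3');h=hsv(d)
rects(d,(h[...,1]<60)&(h[...,2]>170),.017)
for n in ('top',):
    d=grab(n);h=hsv(d)
    rects(d,(h[...,1]<60)&(h[...,2]>170),.017,lab=n,roi=(80,100,200,220))
E
```

```text
t=4.9 at [0.4343 0.0694 0.0803] psi 34.70 -> delta [-0.2  0.2 27.3] yaw -0.002 F [ 0.2  0.2 -2. ] w 0.0193 q6 0.87
 [502. 241.] [ 519.  -114.5] [57.8 27.6] 52.49
 [250. 153.] [464.6  90. ] [123.4  47.6] 34.24
 [251.   8.] [540.7 142. ] [ 9.8 83.8] 34.72
top [107. 210.] [435.1 378.3] [81.7 86.8] 38.49
top [198. 192.] [491.7 113.3] [57.7 45.6] 35.01
top [181. 166.] [568.7 164.4] [82.  86.3] 35.0
```

View pics/w3.png

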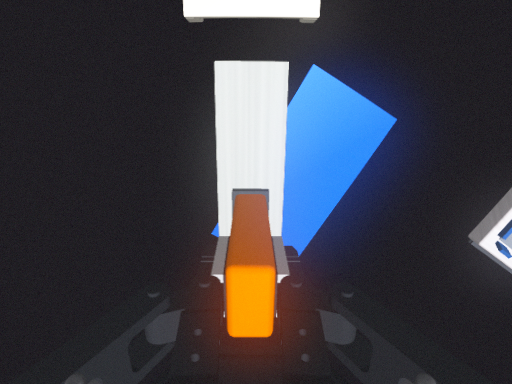

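Emit:
apply_moves(steps=[[0,0,15,0,-1],[0,0,25,0,-1],[0,0,27,0,-1],[0,0,27,0,-1],[0,-10,27,0,-1],[0,-22,27,0,-1],[0,-37,27,0,-1],[0,-52,27,0,-1],[0,-67,27,0,-1],[0,-80,27,0,-1],[0,-85,27,0,-1],[0,-85,27,0,-1]])

```text
time: 5.98
position: [0.5064, 0.1187, 0.0545]
tool_rot: [0.886, -0.463, 0.001, -0.001]
force: [0.5, -0.8, -2.0]
grip_width: 0.0195
```

```bash
python3 - <<'E'
from h import *
go(.5197,.1284,.053,34.8)
d=grab('wrist','w4');h=hsv(d)
rects(d,(h[...,1]<60)&(h[...,2]>170),.017)
E
```

```text
t=6.0 at [0.5064 0.1187 0.0545] psi 34.86 -> delta [ -0.3 -16.5   1.5] yaw 0.001 F [ 0.5 -0.8 -2. ] w 0.0195 q6 0.98
 [495. 347.] [ 521.8 -119.7] [75.1 35.5] 55.03
 [250. 126.] [549.8 148.2] [127.8  83.4] 34.56
 [494.  55.] [668.4  60.6] [66.2 27. ] 47.71
```

View pics/w4.png

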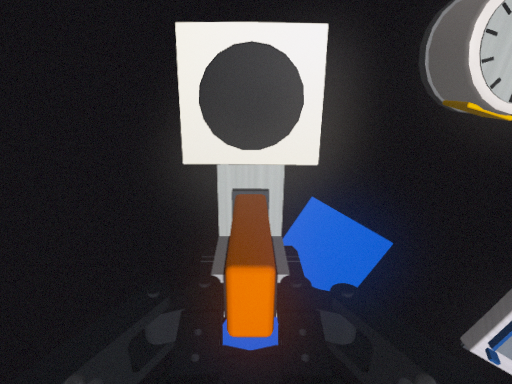

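Emit:
apply_moves(steps=[[0,-6,0,0,-1],[0,-12,0,0,-1],[0,-16,0,0,-1],[0,-16.5,0,0,-1],[0,-16.5,0,0,-1],[0,-16.5,-4,0,-1],[0,-16.5,-8,0,-1],[0,-16.5,-14,0,-1],[0,-16.5,-20,0,-1],[0,-16.5,-24,0,-1],[0,-16.5,-25,0,-1],[0,-16.5,-25,0,-1]])

```text
time: 7.03
position: [0.5184, 0.1273, 0.0795]
tool_rot: [0.886, -0.463, 0.001, -0.0]
force: [1.2, -0.6, -3.0]
grip_width: 0.0196
```

```bash
cat >> h.py <<'E'
def onblade(save):
    d=grab('wrist',save);h=hsv(d);p=state()
    zb=p["position"][2]-.0485
    m=((h[...,1]<60)&(h[...,2]>170)).astype(np.uint8)
    n=cv2.morphologyEx(m,cv2.MORPH_OPEN,np.ones((9,90)))  # drop the blade below
    for c in blobs(n,3000):
        q=c.mean(0)
        if not(200<q[0]<310): continue
        P=cast(d,c,zb+.020)[:,:2]-p["position"][:2]
        R=Ro.from_quat(p["tool_rot"]).as_matrix();a=np.arctan2(R[1,0],R[0,0])+np.pi/2
        L=P@np.array([[np.cos(a),-np.sin(a)],[np.sin(a),np.cos(a)]])*1000
        r=cv2.minAreaRect(L.astype(np.float32));print("plate in tool heading frame (fwd,left):",np.round(r[0],1),np.round(r[1],1),round(r[2],2),"psi %.2f"%np.degrees(a))
E
python3 - <<'E'
from h import *
onblade('w5')
go(.5197,.1284,.053,34.8)
E
```

```text
t=7.1 at [0.5181 0.1273 0.0791] psi 34.82 -> delta [ 0.  -1.9 26.1] yaw 0.000 F [ 0.  -0.  -2.2] w 0.0196 q6 0.99
```

View pics/w5.png

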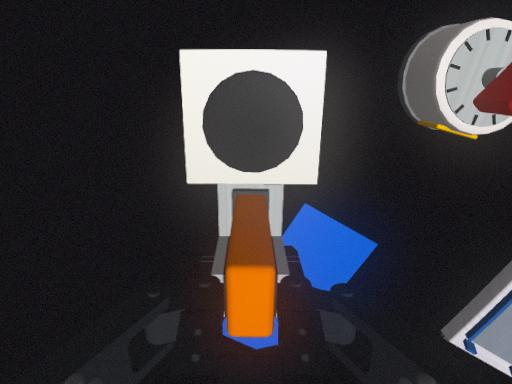

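```bash
python3 - <<'E'
s=open('h.py').read()
s=s.replace('    n=cv2.morph','    m=cv2.drawContours(m,[c.reshape(-1,1,2) for c in blobs(m,3000)],-1,1,-1)\n    n=cv2.morph')
open('h.py','w').write(s)
E
python3 - <<'E'
from h import *
onblade('w5')
E
```

```text
plate in tool heading frame (fwd,left): [64.7 -2.3] [78.  73.5] 90.0 psi 34.82
```

```bash
sed -i 's/zb+.020/zb+.008/' h.py; python3 - <<'E'
from h import *
onblade('w5')
c=np.array([.570,-.2572]);a=np.radians(1.7);ax=np.array([np.cos(a),np.sin(a)]);ay=np.array([-ax[1],ax[0]])
for i in (1,0,-1):
    p=c+ay*i*.104;print(i,p,p-ax*.061,p-ax*.17)
d=grab('top');h=hsv(d)
rects(d,(h[...,1]<60)&(h[...,2]>170),.017,lab='top',roi=(80,100,200,220))
E
```

```text
plate in tool heading frame (fwd,left): [63.4 -2.3] [78.6 83.4] 0.01 psi 34.82
1 [ 0.56691471 -0.15324577] [ 0.50594156 -0.15505542] [ 0.39698953 -0.15828904]
0 [ 0.57   -0.2572] [ 0.50902685 -0.25900964] [ 0.40007482 -0.26224326]
-1 [ 0.57308529 -0.36115423] [ 0.51211214 -0.36296387] [ 0.40316011 -0.36619749]
top [191. 161.] [586.9 131.9] [51.6 21.3] 10.07
```

```bash
python3 -c "
from h import *
go(.5034,-.1528,.115,1.7)
d=grab('top');h=hsv(d)
print(cast(d,[[325,262],[350,288],[282,268],[318,256]],.05))
"
```

```text
t=7.2 at [0.5177 0.1273 0.0785] psi 34.82 -> delta [221.8 171.8 -36.5] yaw 0.578 F [-0.5 -0.5 -3. ] w 0.0196 q6 0.99
[[ 0.3089128  -0.24821759  0.05      ]
 [ 0.23788281 -0.31964334  0.05      ]
 [ 0.2901799  -0.12958161  0.05      ]
 [ 0.32514024 -0.22842329  0.05      ]]
```

Emit:
apply_moves(steps=[[0,0,-6,0,-1],[0,0,-14,0,-1],[2,2,-24,0.01,-1],[6,5,-33,0.03,-1],[13,10,-38,0.06,-1],[23,18,-40,0.1,-1],[35,27,-40,0.14,-1],[47,37,-40,0.18,-1],[59,46,-40,0.22,-1],[71,55,-40,0.26,-1],[83,64,-40,0.3,-1],[95,73,-40,0.34,-1]])

```text
time: 8.28
position: [0.5119, 0.0057, 0.1189]
tool_rot: [0.794, -0.608, 0.0, 0.0]
force: [0.0, -0.3, -2.8]
grip_width: 0.0195
```

```bash
python3 -c "
from h import *
go(.5034,-.1528,.115,1.7)
"
```

```text
t=8.3 at [0.5119 0.0057 0.1189] psi 15.06 -> delta [150.9  49.4   4. ] yaw 0.233 F [ 0.  -0.3 -2.8] w 0.0195 q6 1.10
```

Emit:
apply_moves(steps=[[14,4,0,0.03,-1],[28,9,0,0.06,-1],[42,14,0,0.09,-1],[57,19,0,0.12,-1],[72,24,0,0.15,-1],[87,29,0,0.18,-1],[102,34,0,0.2,-1],[117,39,0,0.22,-1],[130,43,0,0.233,-1],[140,46,0,0.233,-1],[147,48,0,0.233,-1],[151,49,0,0.233,-1]])

```text
time: 9.28
position: [0.5049, -0.1522, 0.1188]
tool_rot: [0.719, -0.695, 0.0, 0.0]
force: [-0.4, 0.4, -3.3]
grip_width: 0.0194
```

Emit:
apply_moves(steps=[[0,0,0,0,-1],[0,0,0,0,-1],[0,0,0,0,-1]])

```text
time: 9.53
position: [0.505, -0.1502, 0.1187]
tool_rot: [0.72, -0.694, -0.0, -0.0]
force: [-0.1, -0.7, -2.3]
grip_width: 0.0194
```

```bash
python3 -c "
from h import *
onblade('w6')
go(.5034,-.1528,.115,1.7)
"
```

```text
t=9.6 at [ 0.505  -0.1501  0.1188] psi 2.04 -> delta [2.6 1.7 3.8] yaw 0.006 F [ 0.2  0.  -3.4] w 0.0190 q6 1.03
```

View pics/w6.png

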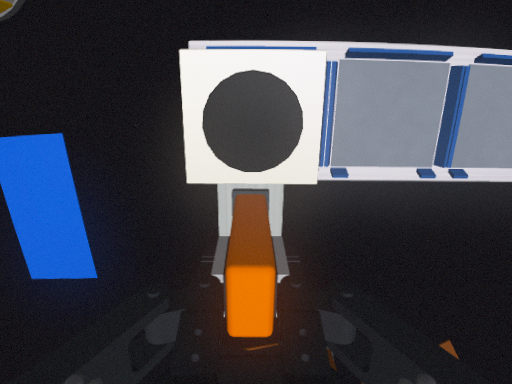

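```bash
python3 - <<'E'
from h import *
d=grab('wrist');h=hsv(d)
print(h[110,390],h[110,328],h[52,400],h[172,385],h[172,340])
m=(h[...,2]<200)&(h[...,2]>90)&(h[...,1]<75)
rects(d,m,.016,roi=(320,40,470,190),lab="floor")
P=cast(d,[[337,60.5],[448,61],[440,167],[331,167]],.016);print(P.round(4),P.mean(0))
cv2.imwrite("pics/w6z.png",cv2.resize(d["img"][30:190,170:512],None,fx=2.3,fy=2.3,interpolation=cv2.INTER_CUBIC)[:,:,::-1])
E
```

```text
[109  34 157] [122  22 218] [108 179 155] [132   6 222] [110 133 127]
floor [386. 107.] [ 569.3 -263.5] [100.5  97.4] 88.4
[[ 0.6098 -0.2136  0.016 ]
 [ 0.615  -0.3014  0.016 ]
 [ 0.5301 -0.3138  0.016 ]
 [ 0.5262 -0.2186  0.016 ]] [ 0.57028983 -0.26186341  0.016     ]
```

View pics/w6z.png

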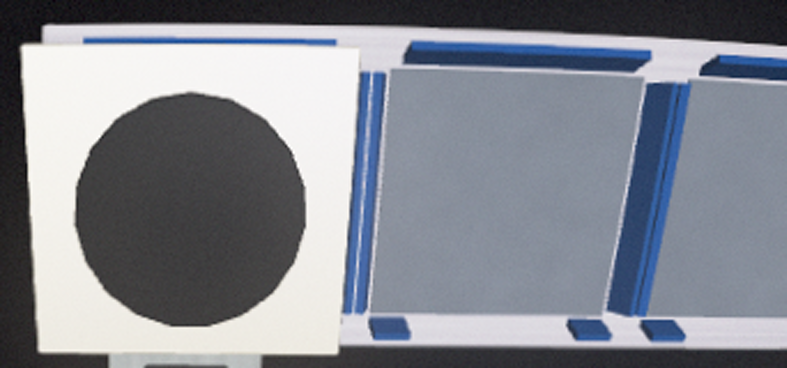

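```bash
python3 - <<'E'
from h import *
d=grab('wrist')
P=cast(d,np.array([[390,70],[643,77],[605,315],[371,314]])/2.3+[170,30],.016);print(P.round(4),P.mean(0))
Q=P[:,:2];print(np.linalg.norm(Q-np.roll(Q,1,0),axis=1), cv2.minAreaRect((Q*1000).astype(np.float32)))
c=P.mean(0)
for a in (1.5,):
    a=np.radians(a);ax=np.array([np.cos(a),np.sin(a)]);ay=np.array([-ax[1],ax[0]])
    p1=c[:2]+.104*ay; print(p1)
    s=state();print("plate now",s["position"][:2]+ .0634*ax*1-.0023*ay)
E
```

```text
[[ 0.6101 -0.2156  0.016 ]
 [ 0.6134 -0.3032  0.016 ]
 [ 0.5299 -0.3076  0.016 ]
 [ 0.5267 -0.2189  0.016 ]] [ 0.57001923 -0.26133484  0.016     ]
[0.08344513 0.08764595 0.08358121 0.08880132] ((569.99853515625, -261.6246337890625), (83.57205200195312, 88.88095092773438), 2.1870005130767822)
[ 0.56729683 -0.15737047]
plate now [ 0.56851837 -0.15085002]
```

```bash
python3 - <<'E'
from h import *
for n,(x,y,w,h) in (('scene',(130,170,150,130)),('top',(255,130,145,80))):
    d=grab(n);cv2.imwrite(f"pics/{n}7.png",cv2.resize(d["img"][y:y+h,x:x+w],None,fx=5,fy=5,interpolation=cv2.INTER_CUBIC)[:,:,::-1])
E
```

```text
(no output)
```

View pics/scene7.png

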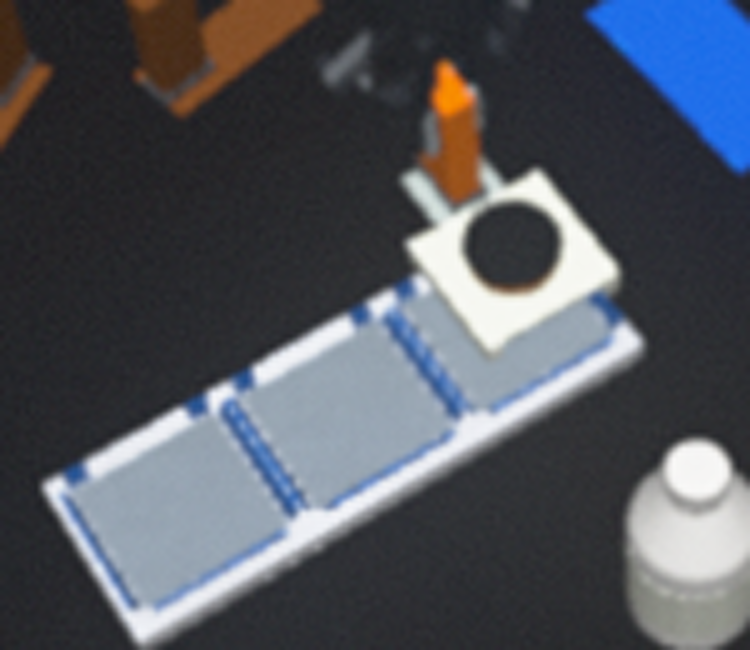

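View pics/top7.png

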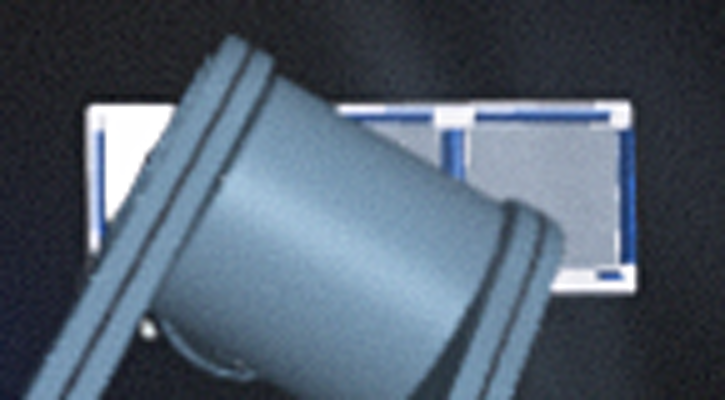

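```bash
python3 - <<'E'
from h import *
d=grab('scene');h=hsv(d)
sub=h[215:300,130:265]
m=(h[...,2]>100)&(h[...,2]<190)&(h[...,1]>18)&(h[...,1]<70)
m=cv2.morphologyEx(m.astype(np.uint8),cv2.MORPH_OPEN,np.ones((3,3)))
print(h[270,165],h[250,200],h[289,155],h[215,226],h[225,228],h[241,228])
rects(d,m,.016,roi=(130,200,265,300),lab="floor")
zd=state()['position'][2]-.0485+.008
for th in (200,215,225):
    mm=(h[...,1]<30)&(h[...,2]>th); rects(d,mm,zd,roi=(210,200,256,242),lab="deck")
E
```

```text
[104  39 177] [104  37 177] [109 117 170] [110  28  54] [113  19  53] [ 68   6 157]
floor [165. 272.] [ 573.2 -363.4] [83.6 90.7] 1.15
floor [198. 252.] [ 568.9 -259. ] [84.6 90.7] 2.03
floor [229. 239.] [ 567.6 -153.8] [90.6 82.4] 89.86
deck [230. 220.] [ 553.9 -154.2] [115.6  93.7] 1.44
deck [231. 220.] [ 553.9 -149.7] [112.9  82.9] 1.53
deck [232. 221.] [ 569.  -149.3] [82.1 81.9] 1.51
```

Emit:
apply_moves(steps=[[2,1,4,0,-1],[4,1.5,10,0,-1],[5.6,1.8,18,0,-1],[5.6,1.8,25,0,-1],[5.6,1.8,29,0,-1],[5.6,1.8,31,0,-1],[5.6,1.8,31,0,-1],[5.6,1.8,31,0,-1]])

```text
time: 10.5
position: [0.5035, -0.1566, 0.0877]
tool_rot: [0.719, -0.695, -0.0, 0.0]
force: [0.3, -0.3, -3.3]
grip_width: 0.0196
```

```bash
python3 - <<'E'
from h import *
go(.5034,-.1528,.115,1.7)
d=grab('wrist');cv2.imwrite("pics/w8.png",cv2.resize(d["img"][20:210,140:460],None,fx=2.4,fy=2.4,interpolation=cv2.INTER_CUBIC)[:,:,::-1])
d=grab('scene');h=hsv(d);cv2.imwrite("pics/s8.png",cv2.resize(d["img"][190:260,200:270],None,fx=9,fy=9,interpolation=cv2.INTER_CUBIC)[:,:,::-1])
zd=state()['position'][2]-.0485+.008
for th in (215,225):
    mm=(h[...,1]<30)&(h[...,2]>th); rects(d,mm,zd,roi=(210,200,256,242),lab="deck")
E
```

```text
t=10.5 at [ 0.5035 -0.1566  0.0877] psi 1.99 -> delta [ -3.8  -0.  -27.3] yaw 0.005 F [ 0.3 -0.3 -3.3] w 0.0196 q6 1.02
deck [229. 226.] [ 551.8 -155.7] [112.4  83.7] 1.05
deck [231. 228.] [ 567.6 -155. ] [79.8 83.1] 1.24
```

View pics/w8.png

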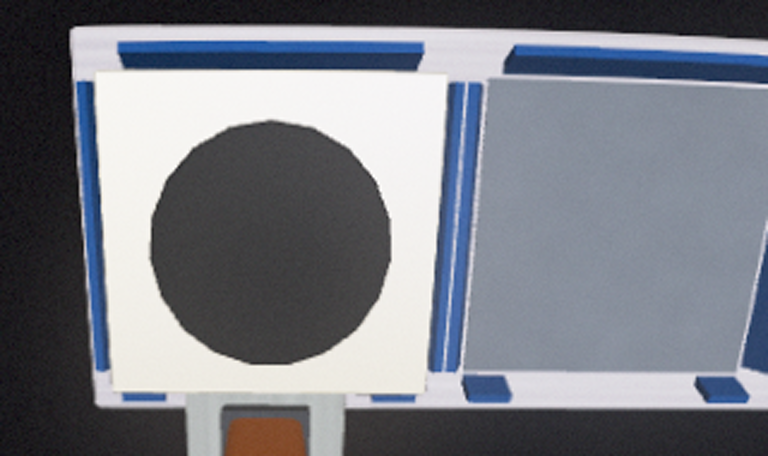

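View pics/s8.png

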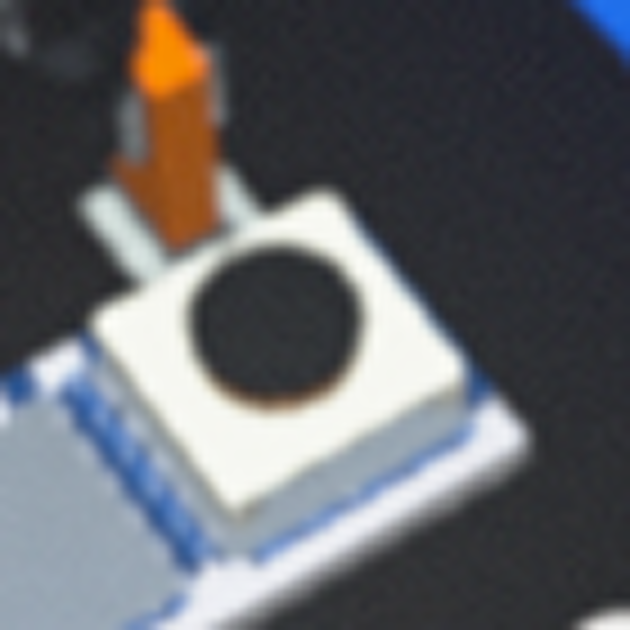

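Emit:
apply_moves(steps=[[0,0,3,0,-1],[0,0,6,0,-1],[0,0,9,0,-1],[0,0,12,0,-1],[0,0,14,0,-1],[0,0,16,0,-1],[0,0,18,0,-1],[0,0,18.5,0,-1],[0,0,18.5,0,-1],[0,0,18.5,0,-1]])

```text
time: 11.43
position: [0.5036, -0.1566, 0.0694]
tool_rot: [0.719, -0.695, 0.0, -0.0]
force: [0.3, -0.1, -1.7]
grip_width: 0.0193
```

```bash
python3 - <<'E'
from h import *
go(.5034,-.1528,.115,1.7)
d=grab('wrist');cv2.imwrite("pics/w9.png",cv2.resize(d["img"][20:210,140:460],None,fx=2.4,fy=2.4,interpolation=cv2.INTER_CUBIC)[:,:,::-1])
d=grab('scene');h=hsv(d);cv2.imwrite("pics/s9.png",cv2.resize(d["img"][190:260,200:270],None,fx=9,fy=9,interpolation=cv2.INTER_CUBIC)[:,:,::-1])
E
```

```text
t=11.4 at [ 0.5036 -0.1566  0.0694] psi 1.99 -> delta [ -3.8   0.  -45.6] yaw 0.005 F [ 0.3 -0.1 -1.7] w 0.0193 q6 1.02
```

View pics/w9.png

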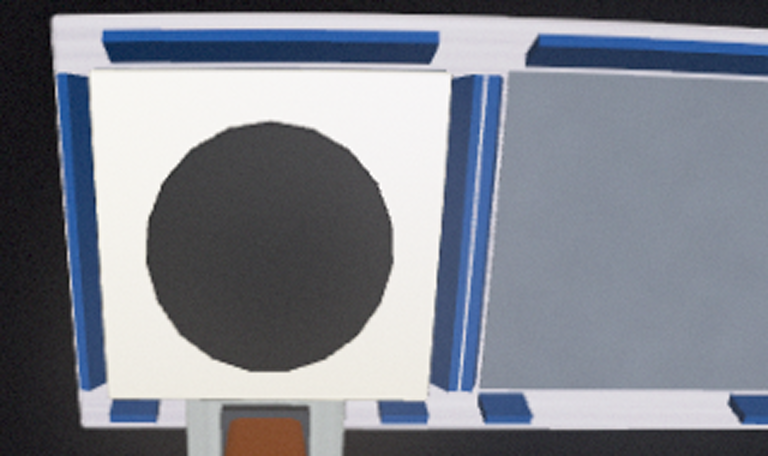

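View pics/s9.png

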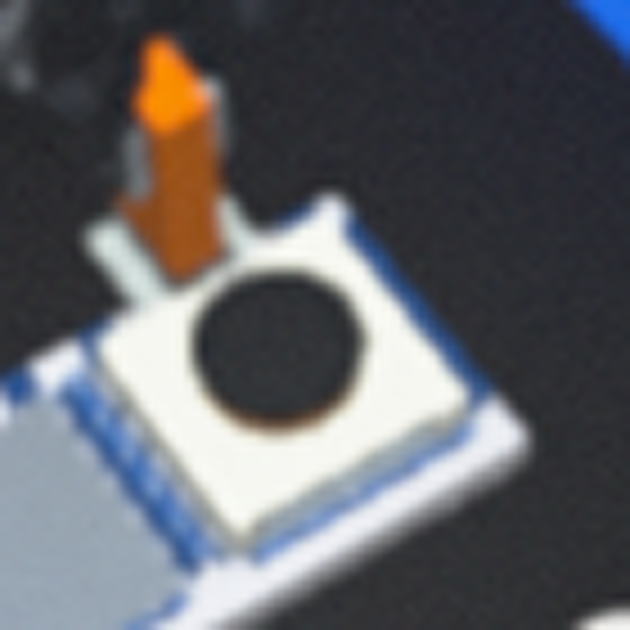

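Emit:
apply_moves(steps=[[0,3,0,0,-1],[0,8,0,0,-1],[0,16,0,0,-1],[0,26,0,0,-1],[0,38,0,0,-1],[0,52,0,0,-1],[0,66,0,0,-1],[0,80,0,0,-1],[0,94,0,0,-1],[0,105,0,0,-1],[0,112,0,0,-1],[0,115,0,0,-1]])

```text
time: 12.53
position: [0.3872, -0.1604, 0.0694]
tool_rot: [0.719, -0.695, -0.0, 0.0]
force: [0.2, -0.6, -3.1]
grip_width: 0.0194
```

Emit:
apply_moves(steps=[[0,0,-10,0,-1],[0,0,-30,0,-1],[0,0,-40,0,-1],[0,0,-40,0,-1]])

```text
time: 12.87
position: [0.3903, -0.1618, 0.1114]
tool_rot: [0.719, -0.695, 0.003, -0.0]
force: [0.4, -0.6, -2.5]
grip_width: 0.0189
```

```bash
python3 - <<'E'
from h import *
go(.3076,.274,.11,38.8)
d=grab('wrist','w10')
for n in ('top','scene'):
    d=grab(n,n+'10');h=hsv(d)
    rects(d,(h[...,1]<60)&(h[...,2]>170),.017,lab=n,roi=(80,100,200,220) if n=='top' else (320,110,370,150))
E
```

```text
t=12.9 at [ 0.3903 -0.1618  0.1114] psi 1.99 -> delta [-4.384e+02  6.750e+01 -3.000e-01] yaw -0.642 F [ 0.4 -0.6 -2.5] w 0.0189 q6 0.88
top [107. 210.] [435.1 378.3] [81.7 86.8] 38.49
scene [349. 131.] [437.4 376.5] [79.9 89.9] 38.4
```

View pics/w10.png

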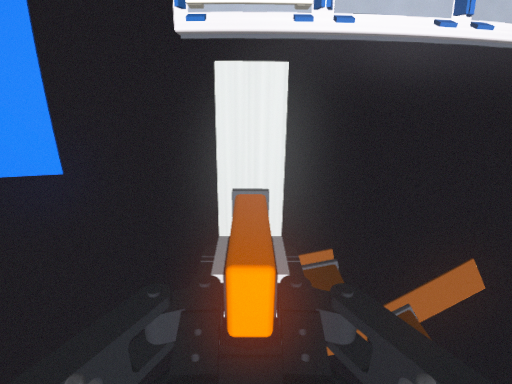

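View pics/top10.png

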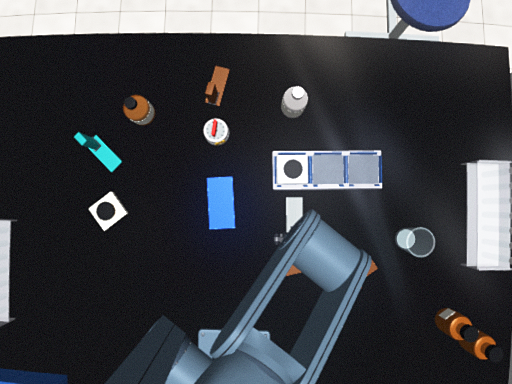

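Emit:
apply_moves(steps=[[-15,0,-3,-0.03,-1],[-45,0,-3,-0.1,-1],[-80,0,-3,-0.16,-1],[-115,5,-3,-0.22,-1],[-150,10,-3,-0.28,-1],[-185,15,-3,-0.34,-1],[-220,22,-3,-0.4,-1],[-255,30,-3,-0.46,-1],[-290,36,-3,-0.52,-1],[-320,44,-3,-0.58,-1],[-345,50,-3,-0.62,-1],[-365,56,-3,-0.642,-1]])

```text
time: 14.02
position: [0.3183, 0.204, 0.1114]
tool_rot: [0.903, -0.431, -0.001, 0.0]
force: [0.1, -0.6, -2.1]
grip_width: 0.0195
```

```bash
python3 - <<'E'
from h import *
go(.3076,.274,.09,38.8)
E
```

```text
t=14.0 at [0.3183 0.204  0.1114] psi 38.98 -> delta [-61.2 -35.7  21.4] yaw 0.003 F [ 0.1 -0.6 -2.1] w 0.0195 q6 1.16
```

Emit:
apply_moves(steps=[[-15,-9,3,0,-1],[-30,-18,8,0,-1],[-44,-26,14,0,-1],[-55,-32,18,0,-1],[-61,-35.7,21,0,-1],[-61,-35.7,21,0,-1],[-61,-35.7,21,0,-1],[-61,-35.7,21,0,-1]])

```text
time: 14.68
position: [0.3094, 0.2716, 0.0911]
tool_rot: [0.902, -0.432, -0.0, 0.0]
force: [0.4, 0.8, -1.8]
grip_width: 0.0194
```

```bash
python3 - <<'E'
from h import *
go(.307,.2746,.053,38.8)
d=grab('wrist','w11')
d=grab('top');h=hsv(d)
rects(d,(h[...,1]<60)&(h[...,2]>170),.017,lab='top',roi=(80,100,350,220))
E
```

```text
t=14.7 at [0.3094 0.2716 0.0911] psi 38.78 -> delta [-3.9  0.  38.1] yaw -0.000 F [ 0.4  0.8 -1.8] w 0.0194 q6 1.34
top [107. 210.] [435.1 378.3] [81.7 86.8] 38.49
top [327. 169.] [ 568.9 -255.9] [110.7 315.4] 2.06
top [215. 130.] [676.8  69.2] [68.6 68.8] 28.02
```

View pics/w11.png

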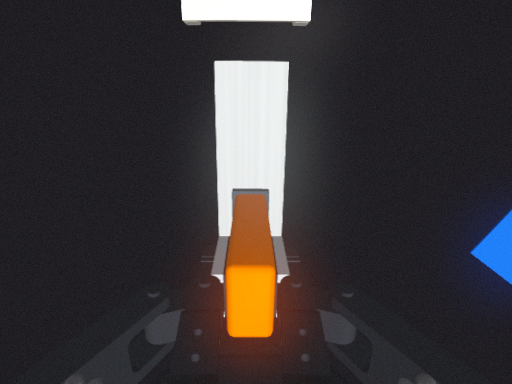

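Emit:
apply_moves(steps=[[-3.5,0,12,0,-1],[-3.5,0,25,0,-1],[-3.5,0,34,0,-1],[-3.5,0,38,0,-1],[-3.5,0,38,0,-1],[-3.5,-10,38,0,-1],[-3.5,-22,38,0,-1],[-3.5,-37,38,0,-1],[-3.5,-52,38,0,-1],[-3.5,-67,38,0,-1],[-3.5,-80,38,0,-1],[-3.5,-85,38,0,-1]])

```text
time: 15.78
position: [0.3768, 0.33, 0.0544]
tool_rot: [0.902, -0.432, 0.001, -0.002]
force: [-0.2, 0.4, -2.1]
grip_width: 0.0193
```

Emit:
apply_moves(steps=[[0,0,0,0,-1]])

```text
time: 15.87
position: [0.3756, 0.3292, 0.054]
tool_rot: [0.902, -0.432, 0.001, -0.001]
force: [-0.9, 0.5, -2.7]
grip_width: 0.0193
```

```bash
python3 - <<'E'
from h import *
go(.3885,.3393,.053,38.8)
d=grab('wrist','w12')
E
```

```text
t=15.9 at [0.3756 0.3292 0.054 ] psi 38.77 -> delta [  0.2 -16.4   1.1] yaw -0.001 F [-0.9  0.5 -2.7] w 0.0193 q6 1.39
```

View pics/w12.png

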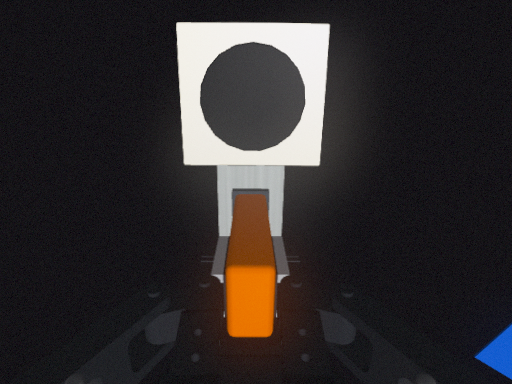

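Emit:
apply_moves(steps=[[0,-6,0,0,-1],[0,-12,0,0,-1],[0,-16,0,0,-1],[0,-16.5,0,0,-1],[0,-16.5,0,0,-1],[0,-16.5,-4,0,-1],[0,-16.5,-8,0,-1],[0,-16.5,-14,0,-1],[0,-16.5,-22,0,-1],[0,-16.5,-34,0,-1],[0,-16.5,-46,0,-1],[0,-16.5,-56,0,-1]])

```text
time: 16.92
position: [0.3866, 0.3386, 0.1108]
tool_rot: [0.902, -0.432, 0.0, -0.0]
force: [1.1, 0.0, -4.2]
grip_width: 0.0189
```

Emit:
apply_moves(steps=[[0,0,-4,0,-1],[0,0,-6,0,-1],[0,0,-6,0,-1]])

```text
time: 17.17
position: [0.3865, 0.3385, 0.1158]
tool_rot: [0.902, -0.432, 0.0, -0.0]
force: [-0.3, 0.2, -3.9]
grip_width: 0.0196
```

```bash
python3 - <<'E'
from h import *
onblade('w13')
# pocket2 and tcp target: use pocket1 experience (tcp .5036,-.1566 with plate 63.4,-2.3)
a=np.radians(2.0);p=np.array([.5036,-.1566])-.104*np.array([-np.sin(a),np.cos(a)])
print(p)
go(.430,.1,.115,20)
E
```

```text
plate in tool heading frame (fwd,left): [63.8 -2.7] [83.6 79.3] 89.85 psi 38.78
[ 0.50722955 -0.26053665]
t=17.2 at [0.3863 0.3384 0.1153] psi 38.78 -> delta [213.2 115.2   0.3] yaw 0.328 F [ 0.4  0.1 -2.8] w 0.0194 q6 1.40
```

View pics/w13.png

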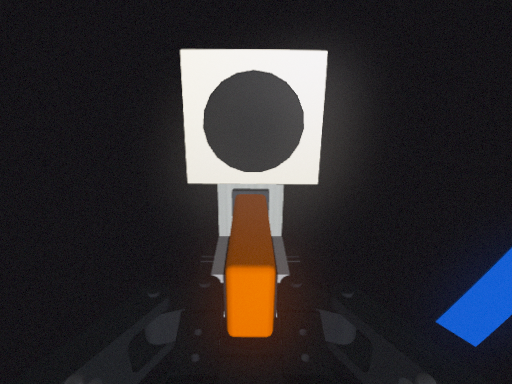

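Emit:
apply_moves(steps=[[4,2,-4,0.01,-1],[14,8,-8,0.03,-1],[28,15,-10,0.05,-1],[46,25,-12,0.08,-1],[65,35,-12,0.11,-1],[84,45,-12,0.14,-1],[103,56,-12,0.17,-1],[122,66,-12,0.2,-1],[141,76,-12,0.23,-1],[160,86,-12,0.26,-1],[179,97,-12,0.29,-1],[198,107,-12,0.32,-1]])

```text
time: 18.22
position: [0.4266, 0.1152, 0.1274]
tool_rot: [0.821, -0.572, -0.0, 0.0]
force: [-0.5, -0.7, -4.2]
grip_width: 0.0195
```

```bash
python3 - <<'E'
from h import *
go(.5068,-.2601,.125,2.1)
E
```

```text
t=18.2 at [0.4266 0.1152 0.1274] psi 20.28 -> delta [379.8  54.8   2.5] yaw 0.317 F [-0.5 -0.7 -4.2] w 0.0195 q6 1.23
```

Emit:
apply_moves(steps=[[20,3,0,0.03,-1],[41,6,0,0.05,-1],[62,9,0,0.07,-1],[83,12,0,0.1,-1],[104,15,0,0.12,-1],[125,18,0,0.14,-1],[146,21,0,0.16,-1],[167,24,0,0.18,-1],[188,27,0,0.2,-1],[209,30,0,0.22,-1],[230,33,0,0.24,-1],[250,36,0,0.26,-1]])

```text
time: 19.22
position: [0.48, -0.1316, 0.1273]
tool_rot: [0.74, -0.673, -0.0, 0.0]
force: [0.1, 0.4, -3.3]
grip_width: 0.0193
```

```bash
python3 - <<'E'
from h import *
go(.5068,-.2601,.125,2.1)
E
```

```text
t=19.2 at [ 0.48   -0.1316  0.1273] psi 5.39 -> delta [130.4 -14.6   2.3] yaw 0.058 F [ 0.1  0.4 -3.3] w 0.0193 q6 0.99
```

Emit:
apply_moves(steps=[[18,-2,0,0.01,-1],[36,-4,0,0.02,-1],[54,-6,0,0.03,-1],[71,-8,0,0.04,-1],[87,-10,0,0.05,-1],[101,-11,0,0.055,-1],[112,-13,0,0.058,-1],[120,-14,0,0.058,-1],[126,-14.6,0,0.058,-1],[130,-14.6,0,0.058,-1],[130,-14.6,0,0.058,-1],[130,-14.6,0,0.058,-1]])

```text
time: 20.22
position: [0.5076, -0.2572, 0.1272]
tool_rot: [0.721, -0.693, -0.0, -0.0]
force: [0.2, 1.1, -4.4]
grip_width: 0.0193
```

```bash
python3 - <<'E'
from h import *
go(.5068,-.2601,.0877,2.1)
d=grab('scene');h=hsv(d);cv2.imwrite("pics/s14.png",cv2.resize(d["img"][170:300,130:280],None,fx=5,fy=5,interpolation=cv2.INTER_CUBIC)[:,:,::-1])
zd=state()['position'][2]-.0485+.008
for th in (215,225):
    mm=(h[...,1]<30)&(h[...,2]>th); rects(d,mm,zd,roi=(150,200,256,262),lab="deck")
E
```

```text
t=20.2 at [ 0.5076 -0.2572  0.1272] psi 2.24 -> delta [ 2.9  0.9 39.5] yaw 0.002 F [ 0.2  1.1 -4.4] w 0.0193 q6 0.87
deck [207. 235.] [ 574.3 -212. ] [185.  118.9] 75.72
deck [210. 236.] [ 582.9 -214.4] [170.3 103. ] 88.01
```

View pics/s14.png

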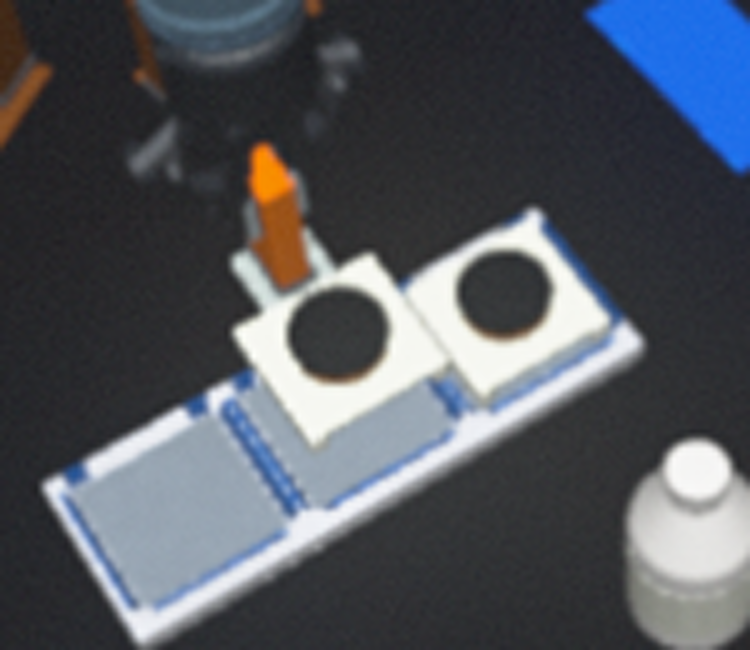

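Emit:
apply_moves(steps=[[1.5,0.5,4,0,-1],[2.9,0.9,12,0,-1],[2.9,0.9,21,0,-1],[2.9,0.9,30,0,-1],[2.9,0.9,36,0,-1],[2.9,0.9,39,0,-1],[2.9,0.9,39.5,0,-1],[2.9,0.9,39.5,0,-1],[2.9,0.9,39.5,0,-1]])

```text
time: 21.02
position: [0.5072, -0.2608, 0.0881]
tool_rot: [0.721, -0.693, 0.0, -0.0]
force: [-0.1, 0.2, -3.5]
grip_width: 0.0193
```

```bash
python3 - <<'E'
from h import *
go(.5068,-.2601,.0694,2.1)
d=grab('wrist');cv2.imwrite("pics/w15.png",cv2.resize(d["img"][20:210,90:410],None,fx=2.4,fy=2.4,interpolation=cv2.INTER_CUBIC)[:,:,::-1])
E
```

```text
t=21.0 at [ 0.5072 -0.2608  0.0881] psi 2.22 -> delta [-0.8  0.4 18.7] yaw 0.002 F [-0.1  0.2 -3.5] w 0.0193 q6 0.86
```

View pics/w15.png

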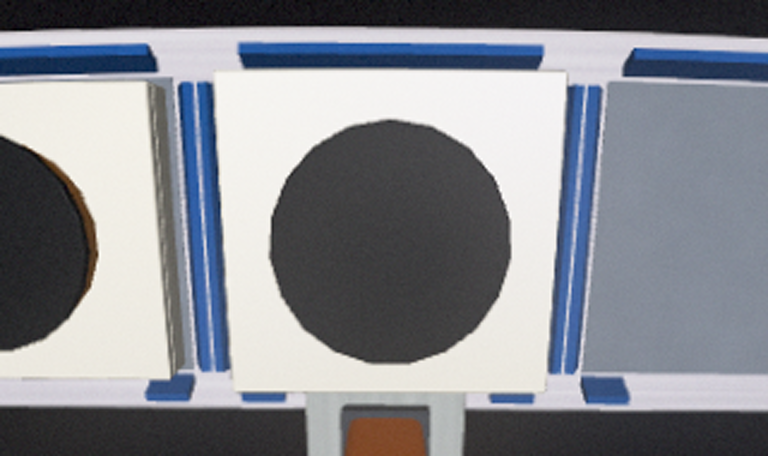

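Emit:
apply_moves(steps=[[-0.4,0,3,0,-1],[-0.4,0,6,0,-1],[-0.4,0,9,0,-1],[-0.4,0,12,0,-1],[-0.4,0,14,0,-1],[-0.4,0,16,0,-1],[-0.4,0,18,0,-1],[-0.4,0,18.7,0,-1],[-0.4,0,18.7,0,-1],[-0.4,0,18.7,0,-1]])

```text
time: 21.9
position: [0.507, -0.2603, 0.0692]
tool_rot: [0.721, -0.693, 0.0, -0.0]
force: [0.1, -0.0, -2.1]
grip_width: 0.0194
```

```bash
python3 - <<'E'
from h import *
go(.5068,-.2601,.0694,2.1)
d=grab('wrist');cv2.imwrite("pics/w16.png",cv2.resize(d["img"][20:210,90:410],None,fx=2.4,fy=2.4,interpolation=cv2.INTER_CUBIC)[:,:,::-1])
E
```

```text
t=21.9 at [ 0.507  -0.2603  0.0692] psi 2.22 -> delta [-0.2  0.2 -0.2] yaw 0.002 F [ 0.1 -0.  -2.1] w 0.0194 q6 0.86
```

View pics/w16.png

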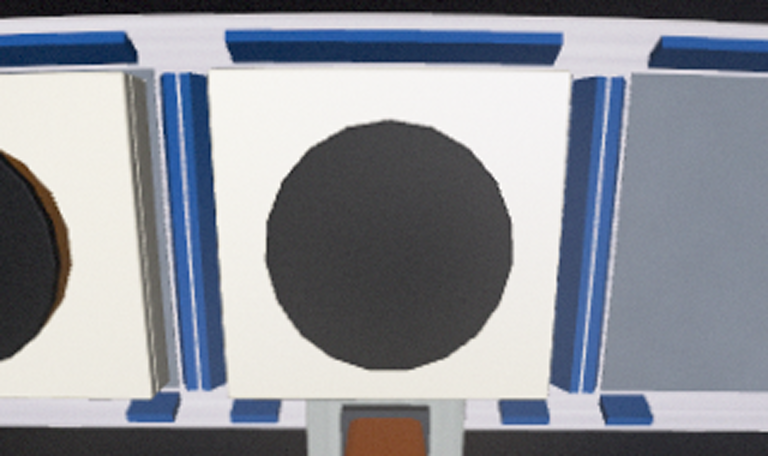

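Emit:
apply_moves(steps=[[0,3,0,0,-1],[0,8,0,0,-1],[0,16,0,0,-1],[0,26,0,0,-1],[0,38,0,0,-1],[0,52,0,0,-1],[0,66,0,0,-1],[0,80,0,0,-1],[0,92,0,0,-1],[0,102,0,0,-1],[0,107,0,0,-1],[0,108,0,0,-1]])

```text
time: 22.95
position: [0.3979, -0.2644, 0.0692]
tool_rot: [0.72, -0.694, -0.0, 0.0]
force: [0.4, 0.1, -2.6]
grip_width: 0.0196
```

Emit:
apply_moves(steps=[[0,0,-10,0,-1],[0,0,-30,0,-1],[0,0,-60,0,-1],[0,0,-60,0,-1],[0,0,-60,0,-1]])

```text
time: 23.37
position: [0.4007, -0.2657, 0.1313]
tool_rot: [0.721, -0.693, 0.003, 0.0]
force: [0.5, 0.1, -3.1]
grip_width: 0.0192
```

```bash
python3 - <<'E'
from h import *
go(.4315,.046,.09,4.5)
d=grab('wrist','w17')
for n in ('top','scene'):
    d=grab(n,n+'17');h=hsv(d)
    m=(h[...,1]<30)&(h[...,2]>225);rects(d,m,.033,lab=n,roi=(260,150,345,190) if n=='top' else (180,210,256,262))
E
```

```text
t=23.4 at [ 0.4007 -0.2657  0.1313] psi 2.25 -> delta [-310.4  -42.8   40.2] yaw -0.039 F [ 0.5  0.1 -3.1] w 0.0192 q6 0.71
top [321. 171.] [ 567.4 -253.8] [105.5 308.5] 1.45
scene [199. 248.] [ 569.3 -252.1] [83. 96.] 1.48
scene [231. 230.] [ 565.9 -152.6] [82.7 87.5] 0.86
```

View pics/w17.png

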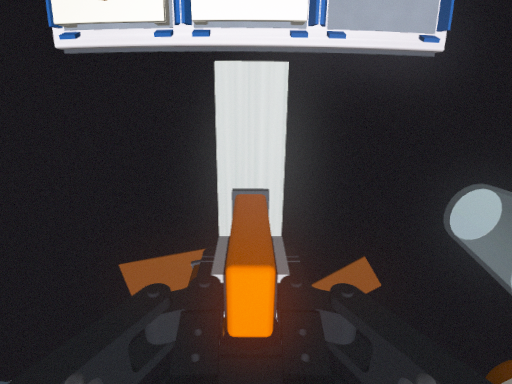

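View pics/scene17.png

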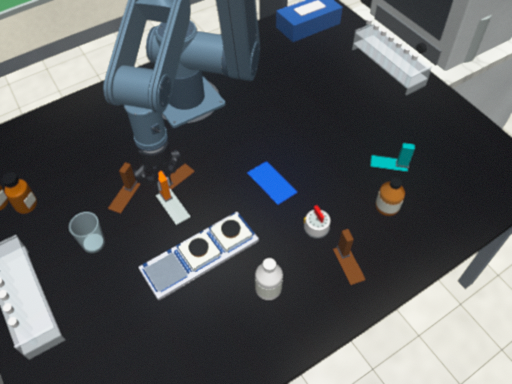

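Emit:
apply_moves(steps=[[-20,-3,0,0,-1],[-50,-7,0,-0.01,-1],[-85,-12,0,-0.02,-1],[-120,-17,0,-0.03,-1],[-155,-22,0,-0.042,-1],[-190,-26,0,-0.042,-1],[-225,-31,0,-0.042,-1],[-260,-36,0,-0.042,-1],[-285,-40,10,-0.042,-1],[-300,-42,25,-0.042,-1],[-310,-43,40,-0.042,-1],[-310,-43,40,-0.042,-1]])

```text
time: 24.52
position: [0.4268, 0.0494, 0.0859]
tool_rot: [0.736, -0.677, -0.003, 0.002]
force: [-1.1, -0.2, -2.8]
grip_width: 0.0196
```

```bash
python3 - <<'E'
from h import *
go(.4315,.046,.0515,4.8)
E
```

```text
t=24.5 at [0.4268 0.0494 0.0859] psi 4.78 -> delta [ 3.8 -4.6 34.3] yaw -0.000 F [-1.1 -0.2 -2.8] w 0.0196 q6 1.34
```

Emit:
apply_moves(steps=[[0,-4,5,0,-1],[0,-4,14,0,-1],[0,-4,22,0,-1],[0,-4,28,0,-1],[0,-4,32,0,-1],[0,-4,34,0,-1],[0,-4,34,0,-1],[0,-4,34,0,-1]])

```text
time: 25.18
position: [0.434, 0.0471, 0.0552]
tool_rot: [0.735, -0.678, 0.0, -0.0]
force: [-0.2, 0.3, -1.4]
grip_width: 0.0194
```

```bash
python3 - <<'E'
from h import *
go(.4315,.046,.0505,4.8)
E
```

```text
t=25.2 at [0.434  0.0471 0.0552] psi 4.61 -> delta [0.9 2.6 4.7] yaw -0.003 F [-0.2  0.3 -1.4] w 0.0194 q6 1.34
```

Emit:
apply_moves(steps=[[0,2,2,0,-1],[0,2,3.5,0,-1],[0,2,4.2,0,-1],[0,2,4.2,0,-1]])

```text
time: 25.52
position: [0.4318, 0.0472, 0.0509]
tool_rot: [0.735, -0.678, -0.0, 0.0]
force: [-0.5, -1.1, -1.3]
grip_width: 0.0191
```

Emit:
apply_moves(steps=[[0,0,0.5,0,-1],[0,0,0.5,0,-1]])

```text
time: 25.68
position: [0.432, 0.0472, 0.0505]
tool_rot: [0.735, -0.678, 0.0, -0.0]
force: [-0.8, 0.2, -0.6]
grip_width: 0.0192
```

Emit:
apply_moves(steps=[[0,0,0,0,1],[0,0,0,0,1],[0,0,0,0,1],[0,0,0,0,1],[0,0,0,0,1],[0,0,-20,0,1],[0,0,-55,0,1],[0,0,-90,0,1],[0,0,-110,0,1],[0,0,-110,0,1]])

```text
time: 26.52
position: [0.435, 0.0468, 0.165]
tool_rot: [0.735, -0.678, 0.004, -0.003]
force: [-0.1, -0.2, 1.1]
grip_width: 0.0854
```

```bash
python3 - <<'E'
from h import *
go(.63,.065,.16,-7.5)
d=grab('wrist','w18');h=hsv(d)
rects(d,(h[...,1]<70)&(h[...,2]>150),.005,(200,60,300,280),lab="steel")
rects(d,(h[...,0]>100)&(h[...,0]<125)&(h[...,1]>150)&(h[...,2]>100),.002,(180,60,300,290),lab="pad")
rects(d,(h[...,0]<20)&(h[...,1]>150)&(h[...,2]>200),.095,(210,180,300,380),lab="handletop")
E
```

```text
t=26.5 at [0.435  0.0468 0.165 ] psi 4.64 -> delta [  -2.4 -195.8    6.7] yaw 0.212 F [-0.1 -0.2  1.1] w 0.0854 q6 1.34
steel [249. 137.] [472.   49.3] [114.3  43.9] 4.43
pad [251. 130.] [468.7  46.7] [148.6  75.1] 4.67
handletop [249. 205.] [432.7  46.2] [34.2 18.6] 4.63
```

View pics/w18.png

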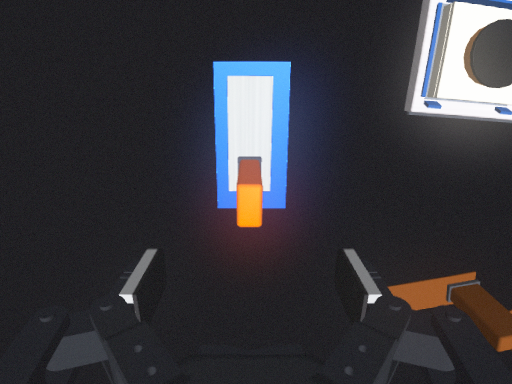

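Emit:
apply_moves(steps=[[-2,-20,-10,-0.12,1],[-2,-40,-15,-0.24,1],[-2,-60,-15,-0.36,1],[-2,-80,-15,-0.48,1],[-2,-100,-15,-0.6,1],[-2,-120,-15,-0.72,1],[-2,-140,-15,-0.84,1],[-2,-160,-15,-0.96,1],[-2,-175,-15,-1.08,1],[-2,-190,-15,-1.2,1],[-2,-196,-15,-1.32,1],[-2,-196,-15,-1.44,1]])

```text
time: 27.57
position: [0.6277, 0.065, 0.1728]
tool_rot: [1.0, -0.022, -0.001, -0.0]
force: [-1.0, -0.2, 0.8]
grip_width: 0.0854
```

```bash
python3 - <<'E'
from h import *
go(.674,.065,.17,172.5)
E
```

```text
t=27.6 at [0.6277 0.065  0.1728] psi 87.47 -> delta [46.3 -2.1  2.7] yaw -1.484 F [-1.  -0.2  0.8] w 0.0854 q6 -0.03
```

Emit:
apply_moves(steps=[[5,0,0,-0.12,1],[10,-1,0,-0.24,1],[15,-1,0,-0.36,1],[20,-1,0,-0.48,1],[25,-1,0,-0.6,1],[30,-2,0,-0.72,1],[35,-2,0,-0.84,1],[40,-2,0,-0.96,1],[46,-2,0,-1.08,1],[46,-2,0,-1.2,1],[46,-2,0,-1.32,1],[46,-2,0,-1.44,1]])

```text
time: 28.57
position: [0.6723, 0.0647, 0.1729]
tool_rot: [0.766, 0.643, -0.001, -0.001]
force: [-0.2, -0.3, 0.3]
grip_width: 0.0854
```

Emit:
apply_moves(steps=[[0,0,0,-0.03,1],[0,0,0,-0.03,1],[0,0,0,-0.03,1]])

```text
time: 28.82
position: [0.6725, 0.0647, 0.1737]
tool_rot: [0.759, 0.651, -0.001, -0.001]
force: [0.8, 0.1, -0.3]
grip_width: 0.0858
```

```bash
python3 - <<'E'
from h import *
go(.674,.065,.17,172.5)
d=grab('wrist','w19');h=hsv(d)
m=((h[...,0]<8)|(h[...,0]>170))&(h[...,1]>150)&(h[...,2]>100)
rects(d,m,.084,lab="key"); 
rects(d,((h[...,0]<8)|(h[...,0]>170))&(h[...,1]>150)&(h[...,2]>200),.084,lab="keytop")
E
```

```text
t=28.8 at [0.6725 0.0647 0.1737] psi 171.27 -> delta [0.5 1.5 3.7] yaw -0.021 F [ 0.8  0.1 -0.3] w 0.0858 q6 -1.49
key [250. 194.] [671.2  64.2] [ 9.2 42.6] 81.28
keytop [250. 194.] [671.5  63.9] [ 8.8 41.9] 82.92
```

View pics/w19.png

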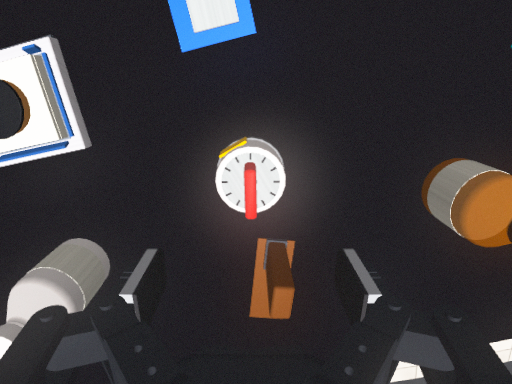

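```bash
python3 - <<'E'
from h import *
go(.672,.0643,.053,172.5)
d=grab('top');print(cast(d,[[206,104],[212,90],[217,104]],.0))
E
```

```text
t=28.9 at [0.6726 0.0647 0.174 ] psi 171.28 -> delta [ -0.5  -0.3 121. ] yaw -0.021 F [0.1 0.9 0.2] w 0.0854 q6 -1.49
[[0.75784532 0.10104255 0.        ]
 [0.80081555 0.08460599 0.        ]
 [0.75838143 0.06828347 0.        ]]
```

Emit:
apply_moves(steps=[[-0.3,0,30,0,1],[-0.3,0,60,0,1],[-0.3,0,90,0,1],[-0.3,0,110,0,1],[-0.3,0,119,0,1],[-0.3,0,120,0,1],[-0.3,0,120,0,-1],[-0.3,0,120,0,-1],[-0.3,0,120,0,-1],[-0.3,0,120,0,-1],[-0.3,0,120,0,-1],[-0.3,0,120,0,-1]])

```text
time: 29.92
position: [0.6735, 0.0644, 0.0563]
tool_rot: [0.758, 0.652, 0.0, 0.0]
force: [0.2, 1.1, -0.8]
grip_width: 0.0121
```

Emit:
apply_moves(steps=[[0,0,0,0,-1],[0,0,0,0,-1],[0,0,0,0,-1]])

```text
time: 30.17
position: [0.6736, 0.0646, 0.0564]
tool_rot: [0.758, 0.652, 0.001, 0.0]
force: [-1.3, 1.4, 5.8]
grip_width: 0.0093
```

```bash
python3 - <<'E'
from h import *
go(.672,.0643,.053,172.5)
print(state()["torque"])
E
```

```text
t=30.2 at [0.6736 0.0646 0.0564] psi 171.37 -> delta [-0.6 -1.5  3.4] yaw -0.020 F [-1.3  1.4  5.8] w 0.0093 q6 -1.49
[0.175032   0.14502357 0.05856575]
```

Emit:
apply_moves(steps=[[0,0,0,0.1,-1],[0,0,0,0.2,-1],[0,0,0,0.32,-1],[0,0,0,0.44,-1],[0,0,0,0.56,-1],[0,0,0,0.68,-1],[0,0,0,0.8,-1],[0,0,0,0.92,-1],[0,0,0,1.04,-1],[0,0,0,1.16,-1],[0,0,0,1.28,-1],[0,0,0,1.4,-1]])

```text
time: 31.17
position: [0.6734, 0.0645, 0.0563]
tool_rot: [1.0, 0.007, 0.0, -0.0]
force: [-1.3, 0.9, 5.8]
grip_width: 0.009
```

```bash
python3 - <<'E'
from h import *
go(.672,.0643,.053,172.5)
print(state()["torque"])
d=grab('scene');h=hsv(d)
cv2.imwrite("pics/s20.png",cv2.resize(d["img"][150:270,260:380],None,fx=5,fy=5,interpolation=cv2.INTER_CUBIC)[:,:,::-1])
E
```

```text
t=31.2 at [0.6734 0.0645 0.0563] psi 90.82 -> delta [-1.4  0.2  3.3] yaw -1.426 F [-1.3  0.9  5.8] w 0.0090 q6 -0.08
[0.17178266 0.28465855 0.13515079]
```

View pics/s20.png

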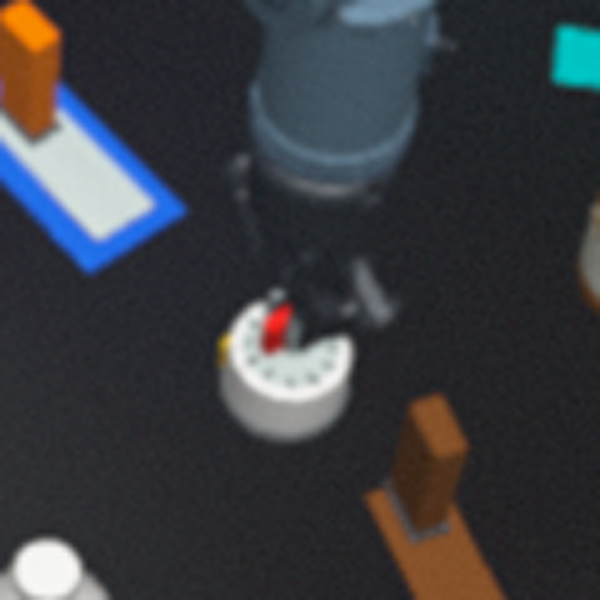

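Emit:
apply_moves(steps=[[0,0,0,0.12,-1],[0,0,0,0.24,-1],[0,0,0,0.36,-1],[0,0,0,0.48,-1],[0,0,0,0.6,-1],[0,0,0,0.72,-1],[0,0,0,0.84,-1],[0,0,0,0.96,-1],[0,0,0,1.08,-1],[0,0,0,1.2,-1],[0,0,0,1.32,-1],[0,0,0,1.44,-1]])

```text
time: 32.22
position: [0.6733, 0.0646, 0.0564]
tool_rot: [0.757, -0.654, 0.0, -0.0]
force: [-1.6, 1.7, 6.4]
grip_width: 0.0089
```

Emit:
apply_moves(steps=[[0,0,0,0.12,-1],[0,0,0,0.24,-1],[0,0,0,0.36,-1],[0,0,0,0.48,-1],[0,0,0,0.6,-1],[0,0,0,0.72,-1],[0,0,0,0.84,-1],[0,0,0,0.96,-1],[0,0,0,1.08,-1],[0,0,0,1.2,-1],[0,0,0,1.3,-1],[0,0,0,1.4,-1]])

```text
time: 33.22
position: [0.6733, 0.0648, 0.0563]
tool_rot: [-0.158, 0.987, 0.0, 0.0]
force: [-1.8, 2.5, 6.2]
grip_width: 0.0091
```

```bash
python3 - <<'E'
from h import *
go(.672,.0643,.053,172.5)
print(state()["torque"])
E
```

```text
t=33.2 at [0.6733 0.0648 0.0563] psi -71.84 -> delta [ 1.4 -0.1  3.3] yaw 2.019 F [-1.8  2.5  6.2] w 0.0091 q6 2.76
[0.32617845 0.28038887 0.13275767]
```

Emit:
apply_moves(steps=[[0,0,0,0,1],[0,0,0,0,1],[0,0,0,0,1],[0,0,0,0,1],[0,0,-20,0,1],[0,0,-50,0,1],[0,0,-90,0,1],[0,0,-90,-0.12,1],[0,0,-90,-0.24,1],[0,0,-90,-0.36,1],[0,0,-90,-0.48,1],[0,0,-90,-0.6,1]])

```text
time: 34.22
position: [0.673, 0.0643, 0.1452]
tool_rot: [-0.448, 0.894, 0.0, -0.0]
force: [0.1, 0.2, 0.7]
grip_width: 0.0857
```

Emit:
apply_moves(steps=[[0,0,0,-0.12,1],[0,0,0,-0.24,1],[0,0,0,-0.36,1],[0,0,0,-0.48,1],[0,0,0,-0.6,1],[0,0,0,-0.72,1],[0,0,0,-0.84,1],[0,0,0,-0.96,1],[0,0,0,-1.08,1],[0,0,0,-1.2,1],[0,0,0,-1.32,1],[0,0,0,-1.44,1]])

```text
time: 35.22
position: [0.673, 0.0642, 0.145]
tool_rot: [0.926, -0.377, -0.0, 0.0]
force: [0.2, 0.5, 0.2]
grip_width: 0.0852
```

Emit:
apply_moves(steps=[[0,0,0,-0.12,1],[0,0,0,-0.24,1],[0,0,0,-0.36,1],[0,0,0,-0.48,1],[0,0,0,-0.6,1],[0,0,0,-0.72,1],[0,0,0,-0.84,1],[0,0,0,-0.96,1],[0,0,0,-1.08,1],[0,0,0,-1.1,1],[0,0,0,-1.1,1]])

```text
time: 36.13
position: [0.673, 0.0643, 0.1451]
tool_rot: [0.987, 0.159, -0.0, -0.0]
force: [0.2, -0.3, 0.6]
grip_width: 0.0852
```

```bash
python3 - <<'E'
from h import *
go(.673,.0645,.0535,-71.84+180)
d=grab('wrist','w21');h=hsv(d)
m=((h[...,0]<8)|(h[...,0]>170))&(h[...,1]>150)&(h[...,2]>100)
rects(d,m,.084,lab="key"); 
d=grab('top','top21');h=hsv(d)
E
```

```text
t=36.1 at [0.673  0.0643 0.1451] psi 108.26 -> delta [ 0.1 -0.2 91.6] yaw 0.002 F [ 0.2 -0.3  0.6] w 0.0852 q6 -0.39
key [251. 205.] [671.9  64.8] [ 9.7 42.3] 18.27
```

View pics/w21.png

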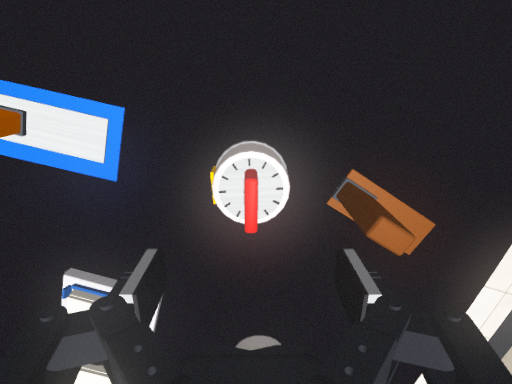

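Emit:
apply_moves(steps=[[0,0,35,0,1],[0,0,65,0,1],[0,0,84,0,1],[0,0,89,0,1],[0,0,89,0,1],[0,0,89,0,-1],[0,0,89,0,-1],[0,0,89,0,-1],[0,0,89,0,-1],[0,0,89,0,-1],[0,0,89,0,-1],[0,0,89,0,-1]])

```text
time: 37.23
position: [0.6735, 0.0644, 0.0572]
tool_rot: [0.987, 0.159, 0.001, 0.0]
force: [0.3, 0.1, 3.6]
grip_width: 0.0089
```

Emit:
apply_moves(steps=[[0,0,0,0,-1],[0,0,0,0,-1],[0,0,0,0.1,-1],[0,0,0,0.2,-1],[0,0,0,0.3,-1],[0,0,0,0.4,-1],[0,0,0,0.5,-1],[0,0,0,0.6,-1],[0,0,0,0.7,-1],[0,0,0,0.75,-1],[0,0,0,0.75,-1]])

```text
time: 38.15
position: [0.6733, 0.0644, 0.0572]
tool_rot: [0.977, -0.215, 0.0, -0.0]
force: [-1.5, 0.5, 5.4]
grip_width: 0.0089
```

```bash
python3 - <<'E'
from h import *
go(.673,.0645,.0535,108)
print(state()["torque"])
E
```

```text
t=38.1 at [0.6733 0.0644 0.0572] psi 65.21 -> delta [-0.3  0.   3.7] yaw -0.747 F [-1.5  0.5  5.4] w 0.0089 q6 0.36
[ 0.01710975  0.2594013  -0.02221729]
```

Emit:
apply_moves(steps=[[0,0,0,0.08,-1],[0,0,0,0.16,-1],[0,0,0,0.24,-1],[0,0,0,0.24,-1]])

```text
time: 38.48
position: [0.6732, 0.0645, 0.0572]
tool_rot: [0.944, -0.331, 0.0, -0.0]
force: [-1.8, 1.5, 6.4]
grip_width: 0.009
```

```bash
python3 - <<'E'
from h import *
go(.673,.0645,.0535,108)
print(state()["torque"],state()["joint_efforts"][5])
E
```

```text
t=38.5 at [0.6732 0.0645 0.0572] psi 51.38 -> delta [-0.2  0.1  3.7] yaw -0.988 F [-1.8  1.5  6.4] w 0.0090 q6 0.60
[ 0.07007641  0.2695888  -0.05255313] 1.0068628191947937
```

Emit:
apply_moves(steps=[[0,0,0,0.08,-1],[0,0,0,0.16,-1]])

```text
time: 38.65
position: [0.6732, 0.0644, 0.0573]
tool_rot: [0.915, -0.403, 0.0, 0.0]
force: [-2.8, 0.7, 7.6]
grip_width: 0.0088
```

```bash
python3 - <<'E'
from h import *
go(.673,.0645,.0535,108)
print(state()["torque"],state()["joint_efforts"][5])
E
```

```text
t=38.6 at [0.6732 0.0644 0.0573] psi 42.42 -> delta [-0.2  0.1  3.8] yaw -1.145 F [-2.8  0.7  7.6] w 0.0088 q6 0.76
[0.10627488 0.29735989 2.10984918] 0.6617938913404942
```

Emit:
apply_moves(steps=[[0,0,0,0.08,-1],[0,0,0,0.16,-1]])

```text
time: 38.82
position: [0.6733, 0.0644, 0.0575]
tool_rot: [0.881, -0.473, 0.001, 0.001]
force: [-1.8, 0.3, 7.7]
grip_width: 0.0089
```

```bash
python3 - <<'E'
from h import *
go(.673,.0645,.0535,108)
print(state()["torque"],state()["joint_efforts"][5])
E
```

```text
t=38.8 at [0.6733 0.0644 0.0575] psi 33.53 -> delta [-0.2  0.2  4. ] yaw -1.300 F [-1.8  0.3  7.7] w 0.0089 q6 0.92
[0.12868197 0.42540076 4.29575702] 2.999650239944458
```

Emit:
apply_moves(steps=[[0,0,0,0,1],[0,0,0,0,1],[0,0,0,0,1],[0,0,0,0,1],[0,0,-20,0,1],[0,0,-50,0,1],[0,0,-90,0,1],[0,0,-110,0,1],[0,0,-110,0,1],[0,0,-110,0,1]])

```text
time: 39.65
position: [0.6742, 0.0644, 0.1682]
tool_rot: [0.88, -0.475, 0.002, -0.001]
force: [0.2, -0.2, -1.4]
grip_width: 0.0856
```

```bash
python3 - <<'E'
from h import *
go(.55,.2,.25,33)
d=grab('wrist','w22');h=hsv(d)
m=((h[...,0]<8)|(h[...,0]>170))&(h[...,1]>150)&(h[...,2]>100)
rects(d,m,.084,lab="key"); 
d=grab('scene','scene22')
d=grab('top','top22')
E
```

```text
t=39.6 at [0.6742 0.0644 0.1682] psi 33.28 -> delta [-181.3   29.1  -82.3] yaw 0.005 F [ 0.2 -0.2 -1.4] w 0.0856 q6 0.92
key [248. 195.] [673.5  63.9] [42.8  9.7] 48.36
```

View pics/w22.png

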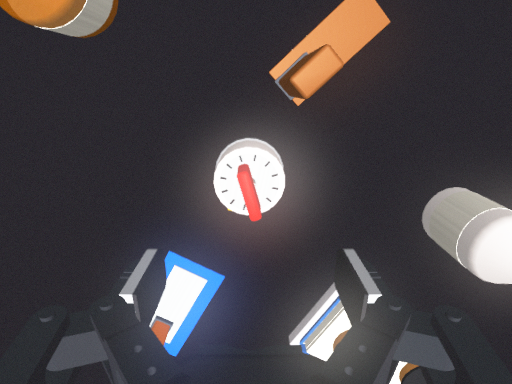

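View pics/scene22.png

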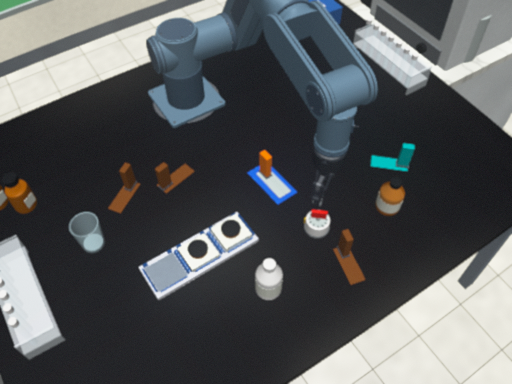

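Emit:
apply_moves(steps=[[0,20,-30,0,1],[-20,60,-60,0,1],[-40,100,-80,0,1],[-60,130,-80,0,1],[-90,150,-80,0,1],[-120,170,-80,0,1],[-150,190,-80,0,1],[-170,200,-80,0,1],[-170,200,-80,0,1],[-170,200,-80,0,1],[-170,200,-80,0,1]])

```text
time: 40.72
position: [0.4131, 0.0966, 0.2459]
tool_rot: [0.88, -0.475, -0.0, 0.0]
force: [0.1, -1.2, 1.8]
grip_width: 0.0856
```

```bash
python3 - <<'E'
from h import *
go(.55,.2,.25,33)
for n in ('top','scene'):
    d=grab(n,n+'23');h=hsv(d)
    R=(200,170,245,235) if n=="top" else (240,135,305,210)
    rects(d,(h[...,1]<60)&(h[...,2]>150),.005,R,lab=n+" steel")
    rects(d,(h[...,0]>100)&(h[...,0]<125)&(h[...,1]>150)&(h[...,2]>100),.002,R,lab=n+" pad")
    Rk=(200,115,235,150) if n=="top" else (300,195,335,240)
    rects(d,((h[...,0]<8)|(h[...,0]>172))&(h[...,1]>150)&(h[...,2]>130),.084,Rk,15,n+" key")
    # lids z=.049, dark blobs
    Rl=(275,150,345,190) if n=="top" else (185,215,250,262)
    m=cv2.morphologyEx((h[...,2]<90).astype(np.uint8),cv2.MORPH_OPEN,np.ones((3,3)))
    rects(d,m,.049,Rl,lab=n+" lid")
    x,y,w,hh=(262,140,130,60) if n=='top' else (130,200,140,100)
    cv2.imwrite(f"pics/{n}23z.png",cv2.resize(d["img"][y:y+hh,x:x+w],None,fx=5,fy=5,interpolation=cv2.INTER_CUBIC)[:,:,::-1])
E
```

```text
t=40.7 at [0.4131 0.0966 0.2459] psi 33.29 -> delta [ -11.3 -171.2   -4.2] yaw 0.005 F [ 0.1 -1.2  1.8] w 0.0856 q6 0.96
top steel [221. 200.] [471.9  51.8] [113.7  44.6] 4.21
top pad [221. 201.] [466.8  49.4] [153.3  77.7] 4.5
top key [214. 127.] [669.7  66.5] [44.8  9.2] 49.86
scene steel [273. 183.] [472.1  49.5] [113.3  40.7] 4.69
scene pad [273. 185.] [467.4  48.6] [156.4  79. ] 4.4
scene key [319. 213.] [678.1  60.4] [44.1 25.7] 48.48
```

View pics/top23z.png

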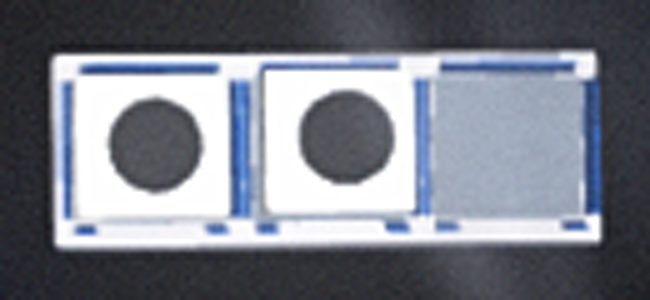

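View pics/scene23z.png

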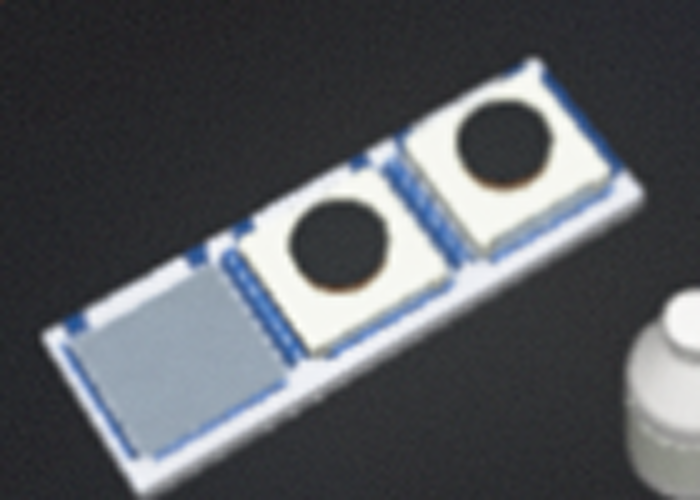

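View pics/top23.png

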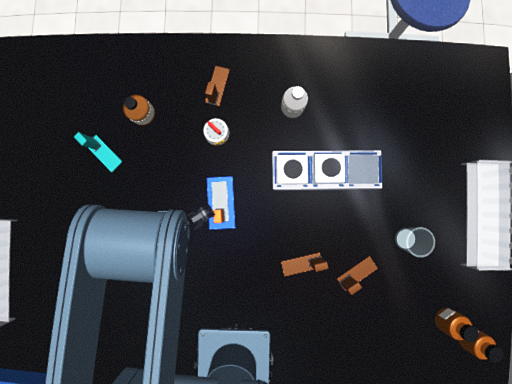

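```bash
python3 - <<'E'
from h import *
go(.44,-.2,.22,2)
E
```

```text
t=40.8 at [0.4135 0.0963 0.2459] psi 33.24 -> delta [262.3 140.3  25.9] yaw 0.545 F [ 0.1  0.5 -0.1] w 0.0851 q6 0.96
```

Emit:
apply_moves(steps=[[25,13,0,0.06,1],[55,28,0,0.14,1],[85,45,0,0.22,1],[115,62,5,0.3,1],[145,78,10,0.38,1],[175,94,15,0.46,1],[205,110,20,0.545,1],[235,126,25,0.545,1],[255,136,26,0.545,1],[262,140,26,0.545,1],[262,140,26,0.545,1],[262,140,26,0.545,1]])

```text
time: 41.82
position: [0.4393, -0.1991, 0.2198]
tool_rot: [0.719, -0.695, -0.001, -0.0]
force: [-0.8, 0.4, 0.4]
grip_width: 0.0856
```

```bash
python3 - <<'E'
from h import *
go(.46,-.2,.2,2)
d=grab('wrist','w24')
cv2.imwrite("pics/w24z.png",cv2.resize(d["img"][0:220,100:420],None,fx=2.4,fy=2.4,interpolation=cv2.INTER_CUBIC)[:,:,::-1])
h=hsv(d)
m=(h[...,2]>225)&(h[...,1]<30)
rects(d,m,.033,lab="white",amin=500)
m=cv2.morphologyEx((h[...,2]<90).astype(np.uint8),cv2.MORPH_OPEN,np.ones((5,5)))
rects(d,m,.049,(100,5,420,180),lab="lid")
E
```

```text
t=41.8 at [ 0.4393 -0.1991  0.2198] psi 1.97 -> delta [  1.6 -20.7  19.8] yaw -0.001 F [-0.8  0.4  0.4] w 0.0856 q6 0.88
white [309.  89.] [ 524.  -258.5] [ 13.8 298.9] 1.93
white [318.  38.] [ 570.6 -263.4] [72.6 83.8] 2.62
white [211.  39.] [ 565.1 -156.3] [75.3 82.8] 1.68
lid [209.  36.] [ 566.7 -156.3] [53.1 53.5] 1.36
lid [324.  29.] [ 579.4 -266.8] [53.3 40.4] 57.92
```

View pics/w24z.png

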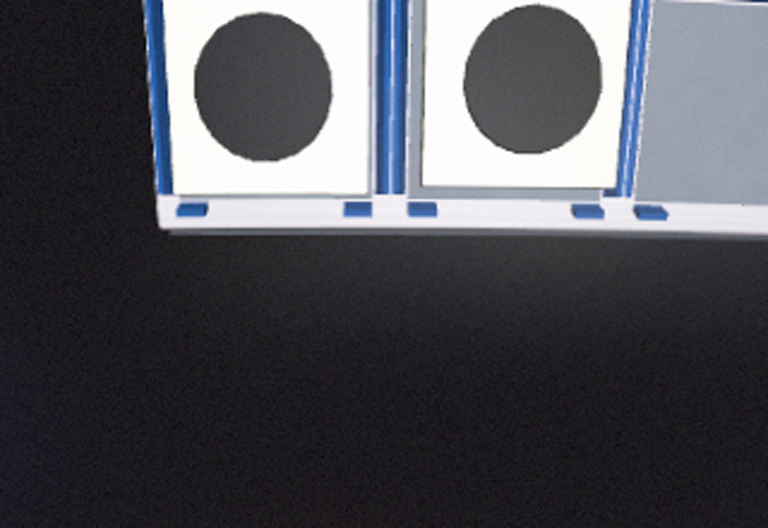

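Emit:
apply_moves(steps=[[20,-20,0,0,1],[40,-45,0,0,1],[40,-70,0,0,1],[40,-80,0,0,1],[40,-80,0,0,1],[40,-80,0,0,1]])

```text
time: 42.37
position: [0.5205, -0.2344, 0.2202]
tool_rot: [0.721, -0.693, -0.001, 0.0]
force: [-0.3, 0.8, -0.2]
grip_width: 0.0851
```

```bash
python3 - <<'E'
from h import *
go(.46,-.2,.2,2)
d=grab('wrist','w25')
cv2.imwrite("pics/w25z.png",cv2.resize(d["img"][20:220,90:410],None,fx=2.4,fy=2.4,interpolation=cv2.INTER_CUBIC)[:,:,::-1])
h=hsv(d)
m=((h[...,2]>225)&(h[...,1]<30)).astype(np.uint8)
rects(d,m,.033,lab="white",amin=500)
m=cv2.morphologyEx((h[...,2]<90).astype(np.uint8),cv2.MORPH_OPEN,np.ones((5,5)))
rects(d,m,.049,(100,5,420,200),lab="lid")
E
```

```text
t=42.4 at [ 0.5205 -0.2344  0.2202] psi 2.20 -> delta [-36.7  59.1  20.3] yaw 0.004 F [-0.3  0.8 -0.2] w 0.0851 q6 0.91
white [291. 114.] [ 572.4 -259.1] [102.6 299.7] 1.93
lid [249. 192.] [ 430.9 -248.9] [521.4 813.3] 2.14
```

View pics/w25z.png

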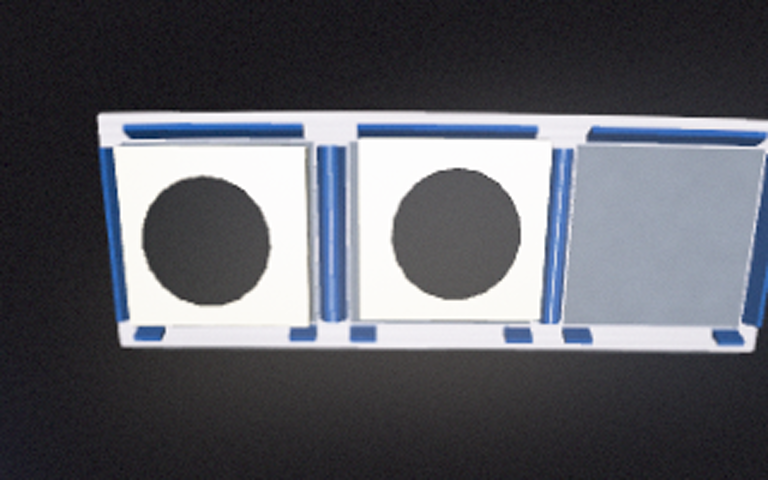

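```bash
python3 - <<'E'
from h import *
d=grab('wrist');h=hsv(d);p0=np.array([90,20])
P=cast(d,np.array([[206.5,240.5],[456,233.5]])/2.4+p0,.049);print("lids",P.round(4))
for nm,q in (("A",[[114,146],[308,143],[309,324],[130,324]]),("B",[[358,138],[551,139],[543,320],[361,318]])):
    Q=cast(d,np.array(q)/2.4+p0,.033)[:,:2]*1000; print(nm,Q.mean(0).round(1),cv2.minAreaRect(Q.astype(np.float32)))
Q=cast(d,np.array([[579,147],[766,150],[745,326],[565,325]])/2.4+p0,.016)[:,:2]*1000;print("p3",Q.mean(0),cv2.minAreaRect(Q.astype(np.float32)))
for n,roi in (("top",[(275,150,307,190),(312,150,345,190)]),("scene",[(222,215,240,245),(190,235,207,262)])):
    e=grab(n);g=cv2.cvtColor(e["img"],cv2.COLOR_RGB2GRAY)
    for r in roi:
        s=g[r[1]:r[3],r[0]:r[2]]<100
        n_,l,st,ce=cv2.connectedComponentsWithStats(s.astype(np.uint8)); k=[i for i in range(1,n_) if 80<st[i,4]]
        for i in k:
            print(n,cast(e,ce[i]+np.array(r[:2]),.049).round(4),st[i])
E
```

```text
lids [[ 0.5672 -0.1577  0.049 ]
 [ 0.574  -0.2641  0.049 ]]
A [ 567.  -157.6] ((567.16650390625, -157.84649658203125), (79.78361511230469, 85.7330551147461), 1.998687744140625)
B [ 573.3 -264.5] ((573.1136474609375, -264.8100891113281), (79.71195220947266, 85.04578399658203), 2.162564516067505)
p3 [ 572.59390238 -366.87192116] ((572.6845092773438, -367.361083984375), (83.22834777832031, 90.34803009033203), 2.212742805480957)
top [[ 0.5656 -0.1535  0.049 ]] [  9  10  18  18 252]
top [[ 0.5539 -0.2586  0.049 ]] [  0   6  33  34 631]
scene [[ 0.5696 -0.1564  0.049 ]] [  0   6  18  16 239]
scene [[ 0.5768 -0.2621  0.049 ]] [  0   5  17  18 251]
```

```bash
python3 - <<'E'
from h import *
go(.48,-.262,.12,2.2)
E
```

```text
t=42.6 at [ 0.5199 -0.2355  0.2207] psi 2.07 -> delta [ 25.   40.8 100.7] yaw -0.002 F [-0.6  0.5  0.5] w 0.0853 q6 0.91
```

Emit:
apply_moves(steps=[[25,20,0,0,1],[25,41,20,0,1],[25,41,50,0,1],[25,41,80,0,1],[25,41,100,0,1],[25,41,100,0,1],[25,41,100,0,1]])

```text
time: 43.15
position: [0.4797, -0.2622, 0.1202]
tool_rot: [0.719, -0.694, -0.001, 0.0]
force: [0.0, 0.1, 1.4]
grip_width: 0.0853
```

```bash
python3 - <<'E'
from h import *
go(.48,-.262,.12,2.2)
d=grab('wrist','w26')
cv2.imwrite("pics/w26z.png",cv2.resize(d["img"][0:185,100:400],None,fx=2.6,fy=2.6,interpolation=cv2.INTER_CUBIC)[:,:,::-1])
E
```

```text
t=43.1 at [ 0.4797 -0.2622  0.1202] psi 2.03 -> delta [-0.2 -0.3  0.2] yaw -0.003 F [0.  0.1 1.4] w 0.0853 q6 0.83
```

View pics/w26z.png

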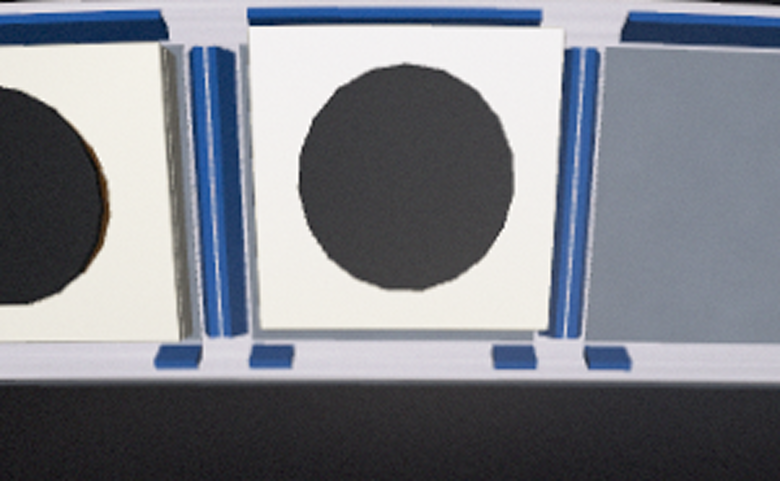

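```bash
python3 - <<'E'
from h import *
d=grab('wrist');p0=np.array([100,0])
a=np.radians(2.1);R=np.array([[np.cos(a),np.sin(a)],[-np.sin(a),np.cos(a)]])
f=lambda q,z:(cast(d,np.array(q)/2.6+p0,z)[:,:2]*1000)@R.T
print("deckB",f([[249.5,27],[563.5,29],[549,331],[261,329.5]],.033).round(1))
print("deckA right corners",f([[160,43],[176,341]],.033).round(1))
print("floor p2 left far/near",f([[239,45],[252,341]],.016).round(1))
print("floor p3 left far/near",f([[606,46],[585,344]],.016).round(1))
print("floor p1 right far/near",f([[184,46],[201,340]],.016).round(1))
E
```

```text
deckB [[ 604.6 -244.4]
 [ 604.2 -327.5]
 [ 524.4 -328. ]
 [ 524.8 -243.9]]
deckA right corners [[ 601.2 -220.3]
 [ 521.6 -218.6]]
floor p2 left far/near [[ 603.7 -238.5]
 [ 519.1 -238.1]]
floor p3 left far/near [[ 603.7 -343.4]
 [ 518.2 -343.1]]
floor p1 right far/near [[ 603.7 -222.7]
 [ 519.5 -222. ]]
```

Emit:
apply_moves(steps=[[0,0,-30,0,1],[0,0,-70,0,1],[0,0,-110,0,1],[0,0,-130,0,1],[0,0,-130,0,1],[0,0,-130,0,1]])

```text
time: 43.75
position: [0.4818, -0.2634, 0.2539]
tool_rot: [0.72, -0.694, 0.003, -0.0]
force: [-0.3, 0.1, -1.4]
grip_width: 0.0855
```

```bash
python3 - <<'E'
from h import *
go(.48,-.262,.25,2.2)
d=grab('scene','scene27');h=hsv(d)
rects(d,((h[...,0]<8)|(h[...,0]>172))&(h[...,1]>150)&(h[...,2]>130),.084,(300,195,335,240),15,"key")
rects(d,(h[...,1]<60)&(h[...,2]>150),.005,(240,135,305,210),lab="steel")
print(sign_off())
E
```

```text
t=43.8 at [ 0.4818 -0.2634  0.2539] psi 2.06 -> delta [-1.5  1.7  3.9] yaw -0.002 F [-0.3  0.1 -1.4] w 0.0855 q6 0.83
key [319. 213.] [678.2  60.4] [44.  25.4] 49.44
steel [273. 183.] [472.1  49.5] [113.3  40.7] 4.69
the job is handed in; nothing more can be done
None
```

View pics/scene27.png

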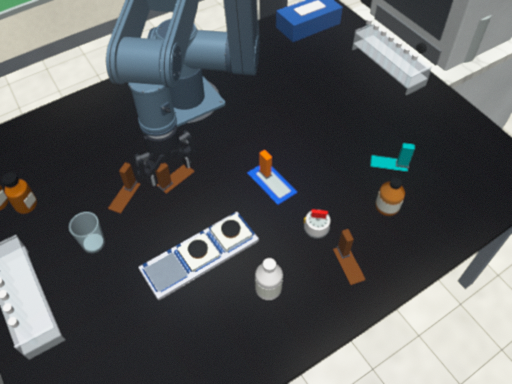

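The job is handed in. Only two plates were there, and both are in pockets of the cooling block: one in the leftmost pocket, one in the middle. I carried each with the lifter and never touched a plate with the fingers. I then wound the red key clockwise in two grips and put the lifter back on its pad. The whole run took about 44 s.

What the last checks showed:
- **Plates:** the left plate is close to centred and square. The middle plate has shifted since I set it down centred (possibly the knock you warned of). It is about 3 mm to the far side and 2.4 mm to the right, some 4 mm in all against a limit of 8 mm. It looks flat and square, but I left it there and did not re-seat it.
- **Key:** it turned about 5.3 rad and the torque then jumped from about 0.1 to over 2 N m. That fits the stop at 5.8 rad, though I could not read the joint itself. The key stayed put after I let go.
- **Lifter:** it lies on the blue pad with the handle up, about 1–2 mm from the spot and aligned with it.
- **Bystanders:** the bottles and the beaker look undisturbed in the final picture, though I did not measure them. At hand-in the open gripper was clear of everything.
- **Disagreement:** the wrist camera and the fixed cameras differed by up to 4 mm on the block's sideways position. I used a value in between for the first placement and checked each one against the fences in the pictures.

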